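# Put the coin pots away in order

### The arm

A 6-joint arm with a two-finger parallel gripper is mounted at the origin on the work surface. World frame = base frame: x ahead of the robot, y to its left, z up, the work surface at z = 0. Lengths are in m, angles in degrees, forces in N, time in s.
With the tool pointing down it reaches from about 0.325 to 0.775 m from the base axis. Payload 5.5 kg.
Tool frame: the origin (TCP) lies midway between the tips of the shut fingers; the grasp point (between the pads) lies 19 mm behind it; z points along the fingers, y is the direction in which the jaws open and shut (so a half turn about z gives the same grasp; the last joint's range is limited). The gripper opens to 88 mm and grips with 3 to 60 N. Pads are 20 mm wide; open, the fingers measure 115 mm over their backs; the gripper's body (75 mm by 178 mm) begins 61 mm behind the grasp point.
Start: joints at [-3.249, 5.22, 70.514, -0, 104.267, -3.249], TCP at [0.6, -0, 0.223] pointing down, gripper open.
Joint ranges: [-164.24, 164.24], [-49.07, 125.15], [9.68, 141.18], [-86.29, 266.29], [3.28, 154.24], [-151.56, 151.56]. Speed limits (degrees/s): [147.25, 147.25, 172.46, 180, 180, 180].

### API

Orientations are given as a 3x3 rotation matrix whose columns are the frame's x, y, z axes.
In Python, from workcell import arm, viewer gives the robot as it stands.
- The arm moves only by the tool carry_out, never from a script. Its argument "plan" is a list of rows, each an object of numbers: "dx", "dy", "dz": the shift along the world's x, y, z in mm; "wx", "wy", "wz": the turn, a rotation vector about the world's x, y, z in degrees; "claw": the opening, from 0 (shut) to 1 (fully open). A call has 1 to 8 rows; each row shifts and turns the commanded pose from where the row before left it; what a row does not reach is not made up. A row lasts 1/12 s, in which the tool goes at most 41.7 mm and 7.16 degrees, less where a joint would pass 70% of its speed; a pose out of reach is approached as far as the arm can. A call is refused whole if a number of a shift passes 41.7 or a number of a turn 7.16, either way. A call with a gripper value outside its range is refused whole. The fingers move at their own pace and stop on an object; "newtons" is the grip in N (left out, the last holds). Time passes only in rows, so rows that do not move let the fingers close. It gives the time, the measured TCP pose, the force and the opening at its end, in the units of the state.
- arm.state(): the state, without advancing time (a new reading comes with each control period).
- viewer.camera(name): name is "scene" or "side" or "wrist"; returns the picture (400x640x3 uint8, red, green, blue); there is no depth.
- viewer.camera_params(name): a dict with "camera_matrix" (3x3 intrinsics, pixels), "view" (4x4, takes a point from world to camera coordinates); the wrist camera has in their place "T_tool_cam" (4x4, takes a point from camera to tool coordinates, whose origin is the TCP and whose axes are the flange's). Camera axes: x right, y down, z forward; pixel columns grow to the right and rows downward; lengths in m; the calibration is good to about 2 mm. A picture is of the moment at which its call begins: read the wrist's pose just before it. camera_params takes no time and is no camera call.
- arm.hand_in(): hands the job in, once; it reports no verdict.
The state is a dict: "t": time; "joint_positions": joint angles; "joint_vel": joint speeds; "tau": joint torques, N m; "position": TCP position; "orientation": TCP orientation; "wrist_force": force on the tool from outside, world axes, zero at the start; "wrist_torque": the same for the moment, N m; "opening": finger opening in m.
Only numpy, scipy, OpenCV 4.12 (cv2) and the standard library are available. Lean on these libraries where they do the work, as an engineer would, in place of code of your own. Each camera call takes 0.05 s, during which the arm holds its last target.

### The job

Close the exchange desk for the night: on the green base stack the red pot of copper coins, on it the blue pot of silver coins, on that the yellow pot of gold coins, and close the top pot with the lid; the empty white pot goes on the black base for refilling. Everything must sit fully home, its foot in the hole or mouth below it. Keep the coin pots upright all the time so that no coins spill, and leave the bell, the column of coins and the rubber stamp where they stand.

Things in the scene. Friction and masses are not known exactly. Their poses are not given: they have to be found in the camera images.
- red_pot_mid (a point): Red pot of copper coins. Round, 56 mm diameter, 46 mm tall: black foot 6 mm high (38 mm wide below, 43 above), then a 40 mm straight wall with a mouth 49 mm wide. Coins 7 to 10 mm below its rim. About 0.22 kg. Its foot drops into a pot's mouth or a base's hole with 3 mm play all round; it then rests on its shoulder, so a pot on a pot adds 40 mm. Point at its centre, 23 mm above its underside; z up.
- blue_pot_mid (a point): Blue pot of silver coins. Round, 56 mm diameter, 46 mm tall: black foot 6 mm high (38 mm wide below, 43 above), then a 40 mm straight wall with a mouth 49 mm wide. Coins 7 to 10 mm below its rim. About 0.22 kg. Its foot drops into a pot's mouth or a base's hole with 3 mm play all round; it then rests on its shoulder, so a pot on a pot adds 40 mm. Point at its centre, 23 mm above its underside; z up.
- yellow_pot_mid (a point): Yellow pot of gold coins. Round, 56 mm diameter, 46 mm tall: black foot 6 mm high (38 mm wide below, 43 above), then a 40 mm straight wall with a mouth 49 mm wide. Coins 7 to 10 mm below its rim. About 0.22 kg. Its foot drops into a pot's mouth or a base's hole with 3 mm play all round; it then rests on its shoulder, so a pot on a pot adds 40 mm. Point at its centre, 23 mm above its underside; z up.
- white_pot_mid (a point): White, empty pot. Round, 56 mm diameter, 46 mm tall: black foot 6 mm high (38 mm wide below, 43 above), then a 40 mm straight wall with a mouth 49 mm wide. Floor 30 mm below its rim. About 0.06 kg. Its foot drops into a pot's mouth or a base's hole with 3 mm play all round; it then rests on its shoulder, so a pot on a pot adds 40 mm. Point at its centre, 23 mm above its underside; z up.
- lid_knob (a point): Lid: grey disc, 56 mm diameter, 8 mm thick, with a black foot 6 mm high under it (as a pot's, fits a pot's mouth with 3 mm play) and an upright round black knob on top, 24 mm diameter, 32 mm tall, to hold it by. 46 mm tall in all, 0.06 kg. Point in the knob at half its height, 30 mm above the lid's underside, 16 mm above the disc's upper face; z up.
- green_base: Green square base fixed to the desk, 90 x 90 mm, 12 mm high, with a round hole 49 mm wide and 8 mm deep in its middle for a pot's foot. Origin at the centre of its underside, on the desk; z up. A pot seated in it has its underside 6 mm above the desk.
- black_base: Black square base fixed to the desk, in size and shape the same as the green one. Origin at the centre of its underside.
- bell_mid (a point): Bystander, loose: counter bell, brass dome on a black foot, 76 mm diameter, 56 mm tall. Point on its axis 27 mm above the desk.
- coin_column_mid (a point): Bystander, loose: a single upright column of brass coins, 26 mm diameter, 35 mm tall. Point at its centre.
- stamp_mid (a point): Bystander, loose: rubber stamp with a 36 x 26 mm black foot and a dark wooden handle, 53 mm tall. Point on its axis 27 mm above the desk.
There are look-alikes about, which are no part of the job. Leave any purple look-alike of the part that bears lid_knob alone.

How it is judged (in metres and radians):
At the end, for the whole second after the job is handed in: Green base: red, blue, yellow pot, lid from the bottom up, within 8, 12, 15, 18 mm of its centre in plan, points 29, 69, 109, 156 mm above its underside; black base: white pot within 8 mm, point 29 mm up. Heights within 3 mm, upright within 0.06 rad, at rest (below 0.02 m/s) (horizontal distance between red_pot_mid and green_base below 0.008 m and z of red_pot_mid in the frame of green_base between 0.026 and 0.032 m and angle between each of red_pot_mid, blue_pot_mid, yellow_pot_mid, lid_knob, white_pot_mid's own z axis and vertical below 0.06 rad and horizontal distance between blue_pot_mid and green_base below 0.012 m and z of blue_pot_mid in the frame of green_base between 0.066 and 0.072 m and horizontal distance between yellow_pot_mid and green_base below 0.015 m and z of yellow_pot_mid in the frame of green_base between 0.106 and 0.112 m and horizontal distance between lid_knob and green_base below 0.018 m and z of lid_knob in the frame of green_base between 0.153 and 0.159 m and horizontal distance between white_pot_mid and black_base below 0.008 m and z of white_pot_mid in the frame of black_base between 0.026 and 0.032 m and linear speed of each of red_pot, blue_pot, yellow_pot, white_pot, lid below 0.02 m/s); the robot touches nothing.
It fails at once if the bell is moved by more than 30 mm or tipped (distance of bell_mid from where it was at the start of the episode above 0.03 m or angle between bell_mid's own z axis and vertical above 0.5 rad).
It fails at once if the column of coins is moved by more than 30 mm or tipped (distance of coin_column_mid from where it was at the start of the episode above 0.03 m or angle between coin_column_mid's own z axis and vertical above 0.5 rad).
It fails at once if the rubber stamp is moved by more than 30 mm or tipped (distance of stamp_mid from where it was at the start of the episode above 0.03 m or angle between stamp_mid's own z axis and vertical above 0.5 rad).
It fails at once if a pot of coins is tipped by more than 0.6 rad, so that coins would spill (angle between any of red_pot_mid, blue_pot_mid, yellow_pot_mid's own z axis and vertical above 0.6 rad).
It also fails if it takes over 144 s, if anything falls off the work surface, if the arm or the gripper's body presses on something with over 40 N, if the wrist force passes 120 N, or if a joint passes its speed limit or range.

## Working session

There is one attempt and no reset: what is moved stays moved. The work goes in short steps, Python scripts to look and compute and a tool call to move; the robot and the scene stay as the last step left them, time stands still between calls to the robot, and variables do not carry over. Pictures are saved under pics/ and viewed, and the job is handed in when it is done.

Besides the shell and the picture viewer there is one more tool, called as name(argument=value, ...) on one line, values as JSON. carry_out: Moves the arm, as the interface text tells. Its arguments: {"type":"object","properties":{"plan":{"type":"array","items":{"type":"object","properties":{"dx":{"type":"number"},"dy":{"type":"number"},"dz":{"type":"number"},"wx":{"type":"number"},"wy":{"type":"number"},"wz":{"type":"number"},"claw":{"type":"number"}}}},"newtons":{"type":"number"}},"required":["plan"]}

```bash
ls; mkdir -p pics
python3 - <<'E'
from workcell import arm, viewer
import cv2, numpy as np
np.set_printoptions(precision=4,suppress=True)
s=arm.state()
print(s)
for n in ["scene","side","wrist"]:
    im=viewer.camera(n); cv2.imwrite(f"pics/{n}0.png",im[:,:,::-1]); print(n,viewer.camera_params(n))
E
```

```text
pics
{'t': 0.0, 'joint_positions': array([ -3.2472,   5.2631,  70.5806,   0.0003, 104.2651,  -3.2486]), 'joint_vel': array([-0.0052, -0.081 ,  0.0516, -0.0176,  0.0492, -0.0262]), 'tau': array([ -0.0003, -44.6448, -40.645 ,   0.0697,   0.0294,  -0.0002]), 'position': array([0.5997, 0.    , 0.2215]), 'orientation': array([[-0.    ,  1.    , -0.0019],
       [ 1.    ,  0.    ,  0.0001],
       [ 0.0001, -0.0019, -1.    ]]), 'wrist_force': array([-0.3374,  0.2856, -0.1183]), 'wrist_torque': array([-0.0217,  0.0321,  0.0046]), 'opening': 0.08788011396849536}
scene {'camera_matrix': array([[397.7616,   0.    , 318.1564],
       [  0.    , 397.7616, 196.2141],
       [  0.    ,   0.    ,   1.    ]]), 'view': array([[-0.0089,  0.9998, -0.0204, -0.0496],
       [ 0.6366, -0.01  , -0.7712, -0.2838],
       [-0.7712, -0.0198, -0.6363,  1.3146],
       [ 0.    ,  0.    ,  0.    ,  1.    ]])}
side {'camera_matrix': array([[373.4386,   0.    , 323.5464],
       [  0.    , 373.4386, 197.0161],
       [  0.    ,   0.    ,   1.    ]]), 'view': array([[-0.9661, -0.2582, -0.0002,  0.5233],
       [-0.1936,  0.7248, -0.6612,  0.1119],
       [ 0.1709, -0.6387, -0.7502,  0.8652],
       [ 0.    ,  0.    ,  0.    ,  1.    ]])}
wrist {'camera_matrix': array([[322.9632,   0.    , 317.6826],
       [  0.    , 322.9632, 199.2634],
       [  0.    ,   0.    ,   1.    ]]), 'T_tool_cam': array([[ 0.0004, -0.9534, -0.3018,  0.0834],
       [ 1.    ,  0.0005, -0.0002, -0.0007],
       [ 0.0004, -0.3018,  0.9534, -0.1624],
       [ 0.    ,  0.    ,  0.    ,  1.    ]])}
```

View pics/scene0.png

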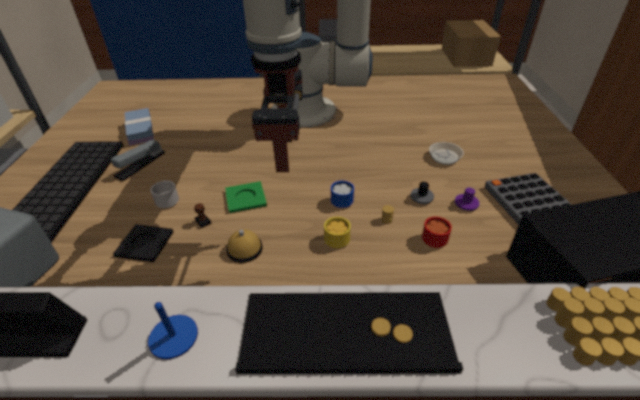

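View pics/side0.png

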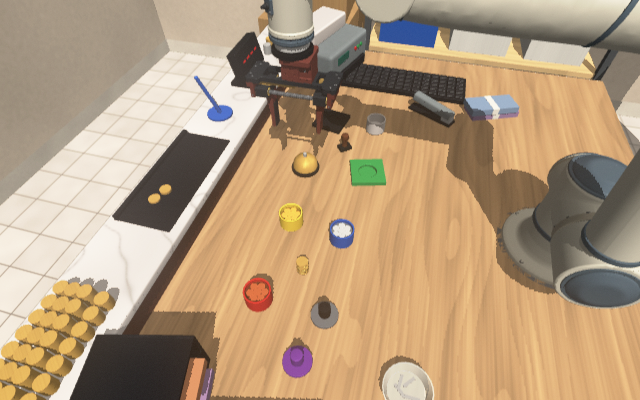

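View pics/wrist0.png

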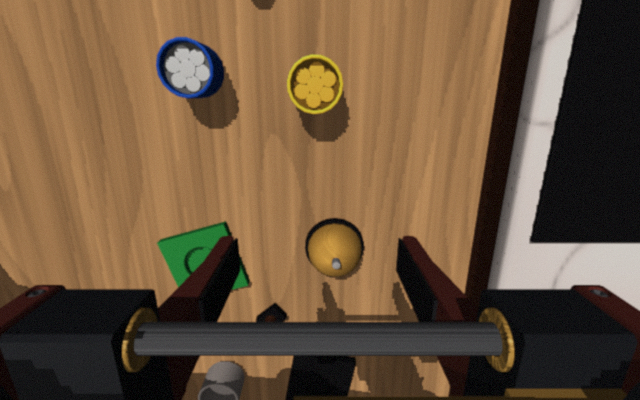

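Scene view (pixels): yellow pot (337,233), blue pot (342,194), red pot (436,232), coin column (388,214), bell (244,245), stamp (202,215), green base (246,197). Candidates that could be confused:
- **Lid:** grey disc with black knob (423,193), or the purple look-alike (468,200). I choose the grey one.
- **White pot:** whitish cup (165,194), or the white bowl (445,154). I choose the cup.
- **Black base:** black square (144,242), or the tray (348,330) or the monitor. I choose the square.

Next I check these in close crops.

Run:
```python
import cv2, numpy as np
a=cv2.imread("pics/scene0.png"); b=cv2.imread("pics/side0.png")
def c(im,x,y,w,h): return cv2.resize(im[y:y+h,x:x+w],(390,290),interpolation=cv2.INTER_CUBIC)
o=np.vstack([np.hstack([c(a,100,160,175,130)*1,c(a,370,130,140,104)]),np.hstack([c(b,290,70,130,97),c(b,240,270,200,130)])])
cv2.imwrite("pics/crops.png",cv2.convertScaleAbs(o,alpha=1.2))
```

```text
(no output)
```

View pics/crops.png

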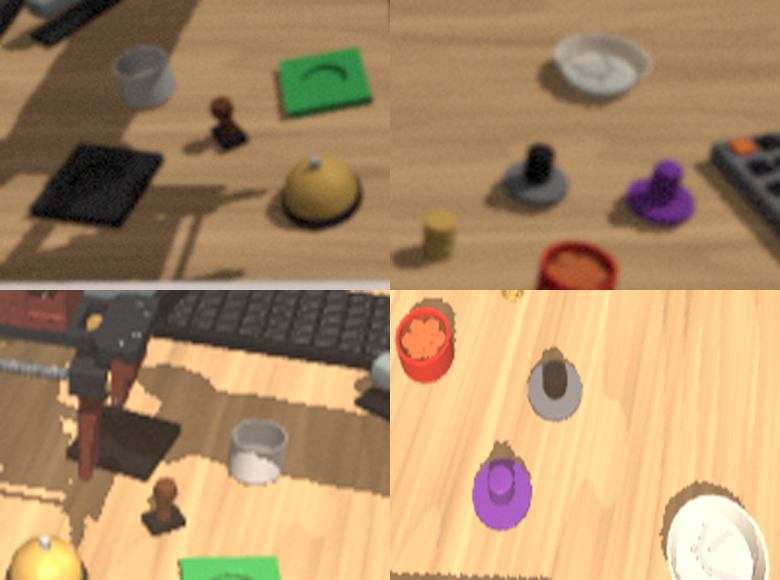

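The crops confirm the choices: the straight-walled cup is the white pot and the wide bowl at the right isn't. The grey disc with black knob is the lid, and the black square with a round hole is the black base. Next I measure positions.

```bash
cat > h.py <<'E'
import cv2, numpy as np
np.set_printoptions(precision=4,suppress=True)
from workcell import arm, viewer
def cam(n,s=None):
    p=viewer.camera_params(n); K=p["camera_matrix"]
    if "view" in p: T=np.linalg.inv(p["view"])
    else:
        W=np.eye(4); W[:3,:3]=s["orientation"]; W[:3,3]=s["position"]; T=W@p["T_tool_cam"]
    return K,T
def ray(n,uv,z,s=None):
    K,T=cam(n,s); uv=np.atleast_2d(np.float64(uv))
    d=np.c_[uv,np.ones(len(uv))]@np.linalg.inv(K).T@T[:3,:3].T
    return T[:3,3]+d*((z-T[2,3])/d[:,2])[:,None]
def proj(n,p,s=None):
    K,T=cam(n,s); V=np.linalg.inv(T); q=(V[:3,:3]@np.atleast_2d(p).T).T+V[:3,3]; q=q@K.T; return q[:,:2]/q[:,2:]
def mask(im,lo,hi):
    h=cv2.cvtColor(im,cv2.COLOR_RGB2HSV); return cv2.inRange(h,np.array(lo),np.array(hi))
def blobs(m,amin=40):
    cs,_=cv2.findContours(m,cv2.RETR_EXTERNAL,cv2.CHAIN_APPROX_NONE)
    return sorted([c for c in cs if cv2.contourArea(c)>amin],key=cv2.contourArea,reverse=True)
E
python3 - <<'E'
from h import *
R={"red":([0,150,60],[8,255,255]),"blue":([110,120,40],[125,255,255]),"yellow":([22,170,80],[32,255,255]),"green":([55,120,40],[75,255,255]),"purple":([130,100,40],[150,255,255])}
for n in ["scene","side"]:
    im=cv2.imread(f"pics/{n}0.png")[:,:,::-1].copy()
    for k,(lo,hi) in R.items():
        for c in blobs(mask(im,lo,hi))[:4]:
            x,y,w,h=cv2.boundingRect(c); z=0.012 if k=="green" else 0.023
            u=c.reshape(-1,2).mean(0); a=cv2.moments(c); u=(a["m10"]/a["m00"],a["m01"]/a["m00"])
            print(n,k,cv2.contourArea(c),(x,y,w,h),ray(n,u,z)[0][:2])
print("white",ray("scene",(165,195),.023),ray("side",(375.5,124.5),.023))
print("blackb",ray("scene",(144,242.5),.012),ray("side",(331,119),.012))
print("lid disc",ray("scene",(423,196),.012),ray("side",(324.5,315),.012))
print("col",ray("scene",(388,214),.018),"bell",ray("scene",(244,245),.025),"stamp",ray("scene",(203,220),.005))
E
```

```text
scene red 688.0 (422, 217, 30, 31) [0.5949 0.3033]
scene blue 58.5 (154, 303, 16, 27) [ 0.7838 -0.2213]
scene yellow 578.5 (325, 217, 25, 31) [0.594  0.0945]
scene green 807.0 (227, 182, 39, 30) [ 0.4601 -0.1216]
scene purple 300.5 (455, 188, 24, 22) [0.4941 0.3957]
side red 763.0 (243, 277, 30, 35) [0.6008 0.2994]
side blue 1118.5 (379, 20, 59, 27) [ 0.4349 -0.9389]
side blue 448.5 (330, 220, 24, 28) [0.4701 0.1037]
side blue 321.0 (195, 76, 37, 45) [ 0.9582 -0.2594]
side yellow 178.0 (280, 216, 23, 15) [0.5894 0.111 ]
side green 754.0 (350, 160, 36, 25) [ 0.4507 -0.116 ]
side purple 647.0 (283, 348, 29, 29) [0.4831 0.4045]
white [[ 0.4642 -0.3109  0.023 ]] [[ 0.4628 -0.3115  0.023 ]]
blackb [[ 0.6095 -0.3139  0.012 ]] [[ 0.6026 -0.3174  0.012 ]]
lid disc [[0.4643 0.3026 0.012 ]] [[0.4589 0.3023 0.012 ]]
col [[0.5333 0.2107 0.018 ]] bell [[ 0.6314 -0.096   0.025 ]] stamp [[ 0.5335 -0.2073  0.005 ]]
```

```bash
cat >> h.py <<'E'
from scipy.optimize import least_squares
def rim(n,c,z,r,s=None,far=True):
    """circle centre at height z, radius r, from silhouette contour's half that leans away from the camera"""
    P=ray(n,c.reshape(-1,2),z,s)[:,:2]; C=cam(n,s)[1][:2,3]
    m=P.mean(0)
    for i in range(3):
        d=m-C; d/=np.linalg.norm(d)
        Q=P[((P-m)@d)>-0.2*r]
        f=least_squares(lambda q:np.hypot(*(Q-q).T)-r,m,loss="soft_l1",f_scale=0.001); m=f.x
    return m,np.sqrt(np.mean((np.hypot(*(Q-m).T)-r)**2))
RNG={"red":([0,140,50],[9,255,255]),"blue":([110,120,40],[125,255,255]),"yellow":([22,150,60],[33,255,255]),"green":([55,100,30],[75,255,255])}
def fillc(im,k):
    m=mask(im,*RNG[k]); m=cv2.morphologyEx(m,cv2.MORPH_CLOSE,np.ones((3,3))); return blobs(m,150)
E
python3 - <<'E'
from h import *
s={"orientation":np.array([[0,1,-.0019],[1,0,.0001],[.0001,-.0019,-1]]),"position":np.array([.5997,0,.2215])}
im=cv2.imread("pics/wrist0.png")[:,:,::-1].copy()
for k in RNG:
    for c in fillc(im,k)[:3]: print(k,cv2.contourArea(c),cv2.boundingRect(c),rim("wrist",c,.046,.028,s))
g=fillc(im,"green")[0]; print(ray("wrist",cv2.boxPoints(cv2.minAreaRect(g)),.012,s))
for n in["scene","side"]:
  im=cv2.imread(f"pics/{n}0.png")[:,:,::-1].copy()
  for k in RNG:
    for c in fillc(im,k)[:3]: print(n,k,cv2.contourArea(c),cv2.boundingRect(c),rim(n,c,.046,.028))
E
```

```text
red 1202.5 (403, 236, 63, 83) (array([ 0.7433, -0.1718]), np.float64(0.007274430532953301))
red 841.5 (171, 237, 62, 59) (array([ 0.4366, -0.1175]), np.float64(0.007749649420259606))
red 620.5 (579, 286, 61, 46) (array([ 0.9713, -0.1902]), np.float64(0.006763200879229679))
blue 2713.0 (157, 37, 63, 61) (array([0.4704, 0.1103]), np.float64(0.0008019852121932089))
yellow 2565.5 (287, 54, 56, 60) (array([0.5956, 0.0946]), np.float64(0.0005207976890314402))
green 2018.0 (158, 223, 71, 63) (array([ 0.4428, -0.0915]), np.float64(0.0055988637790483995))
green 183.5 (231, 265, 18, 24) (array([ 0.4967, -0.106 ]), np.float64(0.005476159402291161))
[[ 0.3952 -0.0914  0.012 ]
 [ 0.4779 -0.0495  0.012 ]
 [ 0.5001 -0.1081  0.012 ]
 [ 0.4144 -0.1539  0.012 ]]
scene red 714.5 (422, 216, 30, 33) (array([0.6002, 0.3008]), np.float64(0.0008893511572363183))
scene blue 9671.0 (91, 0, 166, 79) (array([-1.2836, -1.1068]), np.float64(0.13595496819139252))
scene blue 243.5 (152, 303, 23, 38) (array([ 0.7741, -0.1939]), np.float64(0.003494730466369323))
scene blue 208.5 (332, 182, 21, 25) (array([0.4785, 0.107 ]), np.float64(0.001789461290897106))
scene yellow 646.0 (324, 217, 27, 31) (array([0.6001, 0.0945]), np.float64(0.0011892064025820512))
scene green 834.5 (226, 182, 40, 30) (array([ 0.4796, -0.1166]), np.float64(0.009801914672211797))
side red 774.5 (243, 277, 30, 35) (array([0.5983, 0.3019]), np.float64(0.0007866540894824423))
side blue 1120.5 (379, 20, 59, 27) (array([ 0.419 , -0.9717]), np.float64(0.03250279324357022))
side blue 449.5 (330, 220, 24, 28) (array([0.4696, 0.1142]), np.float64(0.0011381176569909182))
side blue 322.0 (195, 76, 37, 45) (array([ 1.0901, -0.3467]), np.float64(0.005224358007053289))
side yellow 509.0 (279, 203, 24, 28) (array([0.5962, 0.0963]), np.float64(0.0010338289765453785))
side green 766.5 (350, 160, 36, 25) (array([ 0.4505, -0.1055]), np.float64(0.010689880026996602))
```

carry_out(plan=[{"dx":-12.5,"dy":-25},{"dx":-12.5,"dy":-25},{"dx":-12.5,"dy":-25},{"dx":-12.5,"dy":-25},{"dx":-12.5,"dy":-25},{"dx":-12.5,"dy":-25},{"dx":-12.5,"dy":-25},{"dx":-12.5,"dy":-25}])

```text
schema error: expected keys dx, dy, dz, wx, wy, wz, claw
```

```bash
cat >> h.py <<'E'
def shot(tag,n="wrist"):
    s=arm.state(); im=viewer.camera(n); cv2.imwrite(f"pics/{tag}.png",im[:,:,::-1]); print("t",round(s["t"],2),"pos",s["position"],"open",round(s["opening"],4)); return s,im
E
python3 - <<'E'
from h import *
import pickle
s,im=shot("w1"); pickle.dump((s["position"],s["orientation"]),open("w1.pkl","wb"));print(s["orientation"])
E
```

```text
t 0.15 pos [ 0.5998 -0.      0.2217] open 0.0881
[[ 0.      1.     -0.0015]
 [ 1.     -0.      0.    ]
 [ 0.     -0.0015 -1.    ]]
```

View pics/w1.png

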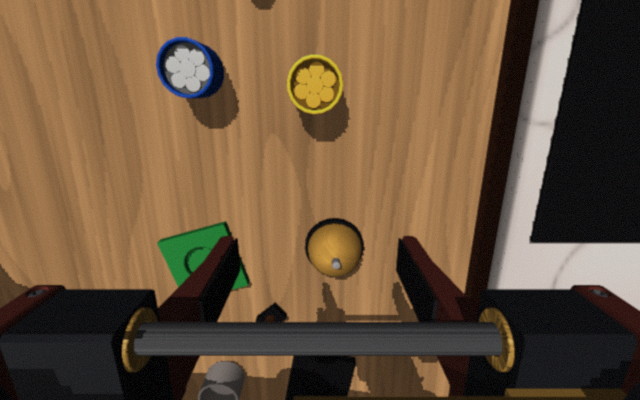

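The arm hasn't moved: every row needs all seven keys, so the call was refused. The view is the same as before.

carry_out(plan=[{"dx":-12.5,"dy":-25,"dz":0,"wx":0,"wy":0,"wz":0,"claw":1},{"dx":-12.5,"dy":-25,"dz":0,"wx":0,"wy":0,"wz":0,"claw":1},{"dx":-12.5,"dy":-25,"dz":0,"wx":0,"wy":0,"wz":0,"claw":1},{"dx":-12.5,"dy":-25,"dz":0,"wx":0,"wy":0,"wz":0,"claw":1},{"dx":-12.5,"dy":-25,"dz":0,"wx":0,"wy":0,"wz":0,"claw":1},{"dx":-12.5,"dy":-25,"dz":0,"wx":0,"wy":0,"wz":0,"claw":1},{"dx":-12.5,"dy":-25,"dz":0,"wx":0,"wy":0,"wz":0,"claw":1},{"dx":-12.5,"dy":-25,"dz":0,"wx":0,"wy":0,"wz":0,"claw":1}])

```text
t: 0.87
position: [0.4992, -0.201, 0.2225]
orientation: [[-0.0, 1.0, -0.0], [1.0, 0.0, 0.0], [0.0, -0.0, -1.0]]
wrist_force: [0.6, 0.7, -0.2]
opening: 0.0878
```

Run:
```python
from h import *
import pickle
s,im=shot("w2"); pickle.dump({k:s[k] for k in("position","orientation")},open("w2.pkl","wb"));print(s["orientation"])
```

```text
t 0.87 pos [ 0.4992 -0.201   0.2225] open 0.0878
[[-0.0001  1.     -0.0002]
 [ 1.      0.0001  0.0001]
 [ 0.0001 -0.0002 -1.    ]]
```

View pics/w2.png

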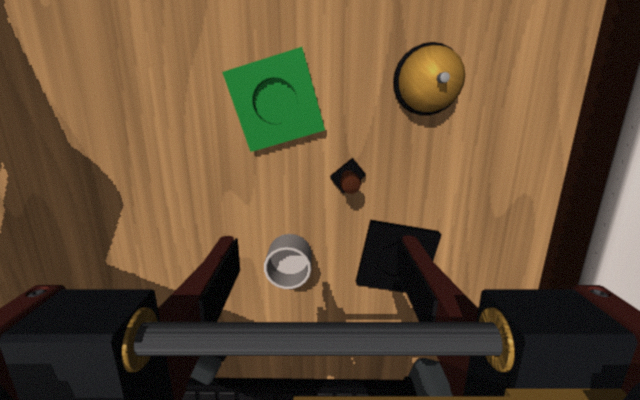

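The green base is fully visible, with corners around (223,73), (303,47), (326,135) and (253,152). The bell is at (430,78), the stamp at (349,180), the white pot at (289,262) and the black base at (398,255), partly hidden by a finger. I move on to see the black base and white pot better.

carry_out(plan=[{"dx":5,"dy":-25,"dz":0,"wx":0,"wy":0,"wz":0,"claw":1},{"dx":5,"dy":-25,"dz":0,"wx":0,"wy":0,"wz":0,"claw":1},{"dx":5,"dy":-25,"dz":0,"wx":0,"wy":0,"wz":0,"claw":1},{"dx":5,"dy":-25,"dz":0,"wx":0,"wy":0,"wz":0,"claw":1},{"dx":5,"dy":-25,"dz":0,"wx":0,"wy":0,"wz":0,"claw":1},{"dx":5,"dy":-25,"dz":0,"wx":0,"wy":0,"wz":0,"claw":1},{"dx":0,"dy":-20,"dz":0,"wx":0,"wy":0,"wz":0,"claw":1},{"dx":0,"dy":0,"dz":0,"wx":0,"wy":0,"wz":0,"claw":1}])

```text
t: 1.58
position: [0.5293, -0.3732, 0.2209]
orientation: [[0.003, 1.0, -0.002], [1.0, -0.003, 0.0], [0.0, -0.002, -1.0]]
wrist_force: [0.9, -0.9, -0.2]
opening: 0.0877
```

Run:
```python
from h import *
import pickle
s,im=shot("w3"); pickle.dump({k:s[k] for k in("position","orientation")},open("w3.pkl","wb"));print(s["orientation"])
```

```text
t 1.58 pos [ 0.5293 -0.3732  0.2209] open 0.0877
[[ 0.0033  1.     -0.0021]
 [ 1.     -0.0033  0.0001]
 [ 0.0001 -0.0021 -1.    ]]
```

View pics/w3.png

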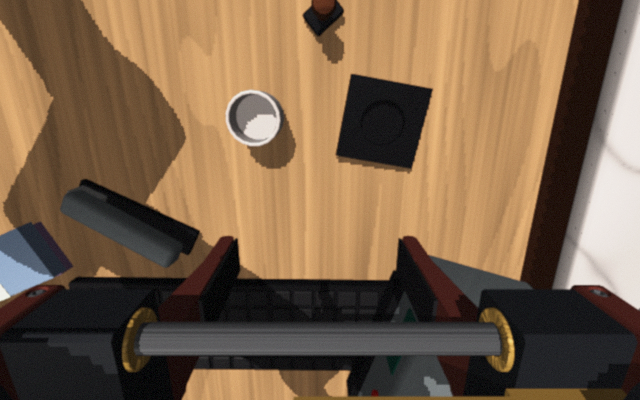

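Run:
```python
from h import *
import pickle
o=[]
for tag,crop in (("w2",(205,30,140,140)),("w3",(205,60,240,120))):
    im=cv2.imread(f"pics/{tag}.png"); x,y,w,h=crop
    c=im[y:y+h,x:x+w]; 
    if tag=="w3": c=cv2.convertScaleAbs(c,alpha=1.0); c=np.uint8(255*(c/255.)**0.6)
    f=4 if tag=="w2" else 3.3
    o.append(cv2.resize(c,None,fx=f if tag=="w2" else 3.3,fy=f,interpolation=cv2.INTER_CUBIC))
cv2.imwrite("pics/cg.png",o[0]); cv2.imwrite("pics/cb.png",o[1])
# white pot
s=pickle.load(open("w3.pkl","rb")); im=cv2.imread("pics/w3.png")[:,:,::-1].copy()
hsv=cv2.cvtColor(im,cv2.COLOR_RGB2HSV)
m=cv2.inRange(hsv,np.array([0,0,90]),np.array([180,60,255])); m[:, :215]=0; m[:, 300:]=0; m[:80]=0; m[160:]=0
c=blobs(cv2.morphologyEx(m,cv2.MORPH_CLOSE,np.ones((5,5))),100)
for q in c[:2]: print("white",cv2.boundingRect(q),rim("wrist",q,.046,.028,s), ray("wrist",cv2.fitEllipse(q)[0],.046,s))
# black
m=cv2.inRange(hsv[:,:,2],0,60); m[:, :325]=0; m[:, 445:]=0; m[:60]=0; m[180:]=0
q=blobs(m)[0]; print("black",cv2.boundingRect(q))
B=cv2.boxPoints(cv2.minAreaRect(q)); print(B,ray("wrist",B,.012,s)[:,:2],ray("wrist",B,.012,s).mean(0), cv2.approxPolyDP(cv2.convexHull(q),4,True).reshape(-1,2))
s=pickle.load(open("w2.pkl","rb")); im=cv2.imread("pics/w2.png")[:,:,::-1].copy()
q=fillc(im,"green")[0]; B=cv2.boxPoints(cv2.minAreaRect(q)); print("green",B,ray("wrist",B,.012,s)[:,:2],ray("wrist",B,.012,s).mean(0),cv2.approxPolyDP(cv2.convexHull(q),4,True).reshape(-1,2))
```

```text
white (226, 90, 55, 56) (array([ 0.4631, -0.31  ]), np.float64(0.0004370744902548535)) [[ 0.4629 -0.3092  0.046 ]]
black (337, 75, 95, 93)
[[335.7898 154.8251]
 [351.1128  73.8322]
 [431.323   89.007 ]
 [416.     170.    ]] [[ 0.5491 -0.3535]
 [ 0.5643 -0.2661]
 [ 0.652  -0.2818]
 [ 0.6433 -0.3716]] [ 0.6022 -0.3183  0.012 ] [[352  75]
 [431  89]
 [410 167]
 [337 154]]
green [[222.5714  71.6481]
 [301.0254  46.7724]
 [327.0114 128.7281]
 [248.5573 153.6038]] [[ 0.3959 -0.0917]
 [ 0.4807 -0.0672]
 [ 0.5089 -0.1519]
 [ 0.4182 -0.1802]] [ 0.4509 -0.1227  0.012 ] [[301  48]
 [323 130]
 [251 150]
 [223  72]]
```

View pics/cg.png

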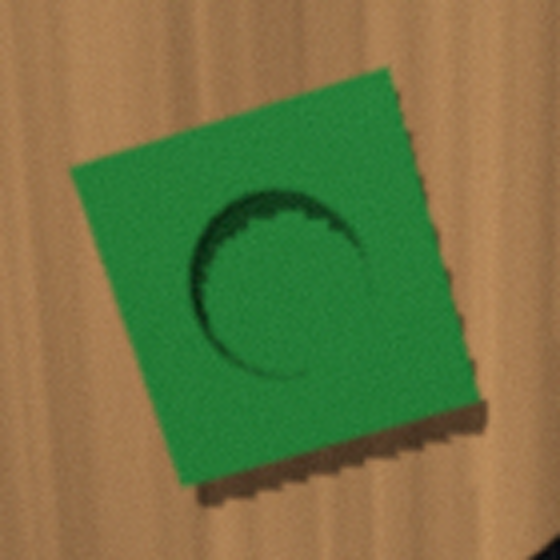

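View pics/cb.png

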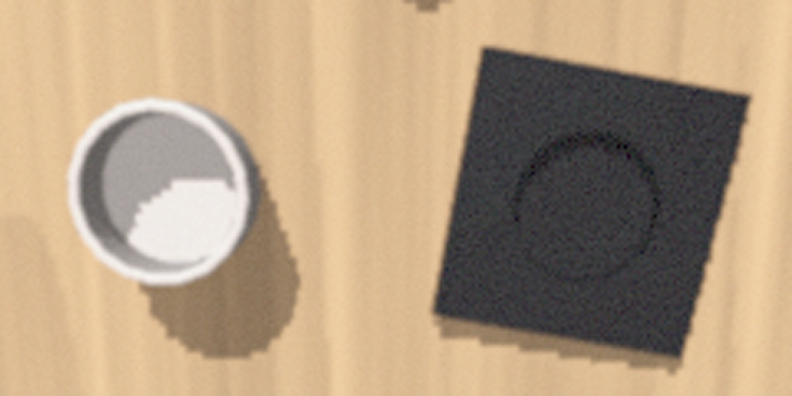

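Run:
```python
from h import *
import pickle
for tag,f,off,C,H in (("w2",4,(205,30),[(72,170),(388,68),(480,400),(184,485)],(282,284)),("w3",3.3,(205,60),[(483,47),(750,96),(680,357),(434,314)],(588,205))):
    s=pickle.load(open(tag+".pkl","rb"))
    P=ray("wrist",(np.array(C)+.5)/f-.5+off,.012,s)[:,:2]
    h=ray("wrist",(np.array(H)+.5)/f-.5+off,.012,s)[0,:2]
    a,b,c,d=P; t=np.linalg.solve(np.c_[c-a,-(d-b)],b-a); print(tag,P.tolist(),"sides",np.linalg.norm(P-np.roll(P,1,0),axis=1),"diag",a+t[0]*(c-a),"mean",P.mean(0),"hole",h)
```

```text
w2 [[0.3959122940003248, -0.09214983148828962], [0.4813612852450864, -0.06705259495883832], [0.5061927470704487, -0.15289293953417754], [0.4207956804253402, -0.1770679166496227]] sides [0.0885 0.0891 0.0894 0.0888] diag [ 0.4509 -0.1224] mean [ 0.4511 -0.1223] hole [ 0.4513 -0.1215]
w3 [[0.564213269237381, -0.2662088303067497], [0.6525776898331546, -0.2815599728159188], [0.6368752856750506, -0.3690133293005234], [0.5495251482173719, -0.3534845984944145]] sides [0.0885 0.0897 0.0889 0.0887] diag [ 0.6007 -0.3178] mean [ 0.6008 -0.3176] hole [ 0.6013 -0.3164]
```

carry_out(plan=[{"dx":0,"dy":41,"dz":0,"wx":0,"wy":0,"wz":0,"claw":1},{"dx":0,"dy":41,"dz":0,"wx":0,"wy":0,"wz":0,"claw":1},{"dx":0,"dy":41,"dz":0,"wx":0,"wy":0,"wz":0,"claw":1},{"dx":0,"dy":41,"dz":0,"wx":0,"wy":0,"wz":0,"claw":1},{"dx":0,"dy":41,"dz":0,"wx":0,"wy":0,"wz":0,"claw":1},{"dx":0,"dy":41,"dz":0,"wx":0,"wy":0,"wz":0,"claw":1},{"dx":0,"dy":41,"dz":0,"wx":0,"wy":0,"wz":0,"claw":1},{"dx":0,"dy":41,"dz":0,"wx":0,"wy":0,"wz":0,"claw":1}])

```text
t: 2.3
position: [0.529, -0.0389, 0.223]
orientation: [[-0.001, 1.0, 0.001], [1.0, 0.001, 0.0], [0.0, 0.001, -1.0]]
wrist_force: [0.3, -0.2, 0.1]
opening: 0.0878
```

carry_out(plan=[{"dx":0,"dy":41,"dz":0,"wx":0,"wy":0,"wz":0,"claw":1},{"dx":0,"dy":41,"dz":0,"wx":0,"wy":0,"wz":0,"claw":1},{"dx":0,"dy":41,"dz":0,"wx":0,"wy":0,"wz":0,"claw":1},{"dx":0,"dy":41,"dz":0,"wx":0,"wy":0,"wz":0,"claw":1},{"dx":0,"dy":41,"dz":0,"wx":0,"wy":0,"wz":0,"claw":1},{"dx":0,"dy":30,"dz":0,"wx":0,"wy":0,"wz":0,"claw":1},{"dx":0,"dy":0,"dz":0,"wx":0,"wy":0,"wz":0,"claw":1}])

```text
t: 2.88
position: [0.5281, 0.1991, 0.2223]
orientation: [[-0.007, 1.0, -0.001], [1.0, 0.007, 0.002], [0.002, -0.001, -1.0]]
wrist_force: [0.6, 0.3, 0.0]
opening: 0.0879
```

Run:
```python
from h import *
import pickle
s,im=shot("w4"); pickle.dump({k:s[k] for k in("position","orientation")},open("w4.pkl","wb"));print(s["orientation"])
for c in fillc(im,"red")[:3]: print(cv2.boundingRect(c),rim("wrist",c,.046,.028,s))
```

```text
t 2.88 pos [0.5281 0.1991 0.2223] open 0.0879
[[-0.0072  1.     -0.0009]
 [ 1.      0.0072  0.0025]
 [ 0.0025 -0.0009 -1.    ]]
(358, 47, 61, 61) (array([0.5969, 0.3017]), np.float64(0.0003579246475868069))
(172, 236, 61, 61) (array([0.3645, 0.0835]), np.float64(0.006581692050260539))
(425, 267, 38, 54) (array([0.671 , 0.0267]), np.float64(0.003564672971894897))
```

View pics/w4.png

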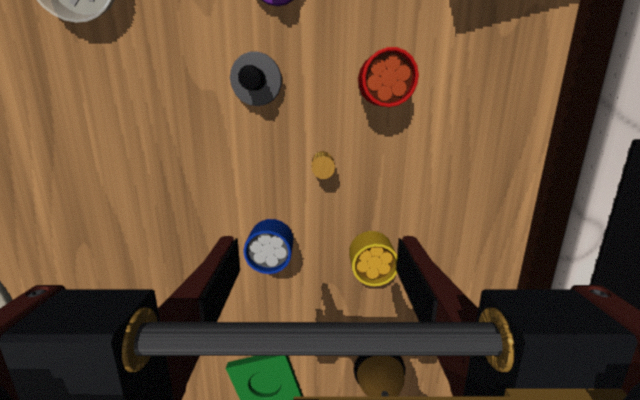

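Red pot is at (388,78), the grey lid with its black knob at (256,78), the coin column at (322,166), and blue and yellow below. Red's measured centre is (0.597, 0.3015), so I move there.

carry_out(plan=[{"dx":17,"dy":26,"dz":-10,"wx":0,"wy":0,"wz":0,"claw":1},{"dx":17,"dy":26,"dz":-20,"wx":0,"wy":0,"wz":0,"claw":1},{"dx":17,"dy":26,"dz":-20,"wx":0,"wy":0,"wz":0,"claw":1},{"dx":17,"dy":25,"dz":-20,"wx":0,"wy":0,"wz":0,"claw":1},{"dx":0,"dy":0,"dz":-20,"wx":0,"wy":0,"wz":0,"claw":1},{"dx":0,"dy":0,"dz":-10,"wx":0,"wy":0,"wz":0,"claw":1},{"dx":0,"dy":0,"dz":0,"wx":0,"wy":0,"wz":0,"claw":1},{"dx":0,"dy":0,"dz":0,"wx":0,"wy":0,"wz":0,"claw":1}])

```text
t: 3.6
position: [0.5977, 0.2949, 0.1233]
orientation: [[0.001, 1.0, -0.0], [1.0, -0.001, -0.0], [-0.0, -0.0, -1.0]]
wrist_force: [-0.2, -0.9, 0.9]
opening: 0.0877
```

Run:
```python
from h import *
import pickle
s={k:v for k,v in pickle.load(open("w4.pkl","rb")).items()}; im=cv2.imread("pics/w4.png")[:,:,::-1].copy()
hsv=cv2.cvtColor(im,cv2.COLOR_RGB2HSV)
m=cv2.inRange(hsv,np.array([0,0,0]),np.array([180,75,140])); m[:, :225]=0; m[:,290:]=0; m[:45]=0; m[115:]=0
q=blobs(m)[0]; print("lid",cv2.boundingRect(q),rim("wrist",q,.014,.028,s),ray("wrist",(251,77),.046,s))
k=cv2.inRange(hsv[:,:,2],0,45); k[:, :225]=0; k[:,290:]=0; k[:45]=0; k[115:]=0
k=blobs(k)[0]; print("knob",cv2.boundingRect(k),rim("wrist",k,.046,.012,s))
s=arm.state(); print(s["position"],s["orientation"])
```

```text
lid (230, 52, 52, 54) (array([0.4602, 0.3007]), np.float64(0.0006922011039593667)) [[0.4608 0.3012 0.046 ]]
knob (238, 65, 36, 41) (array([0.4606, 0.3005]), np.float64(0.0006536137112354901))
[0.5977 0.2949 0.1233] [[ 0.001   1.     -0.0001]
 [ 1.     -0.001  -0.0003]
 [-0.0003 -0.0001 -1.    ]]
```

carry_out(plan=[{"dx":-1,"dy":6,"dz":-20,"wx":0,"wy":0,"wz":0,"claw":1},{"dx":0,"dy":0,"dz":-25,"wx":0,"wy":0,"wz":0,"claw":1},{"dx":0,"dy":0,"dz":-25,"wx":0,"wy":0,"wz":0,"claw":1},{"dx":0,"dy":0,"dz":-20,"wx":0,"wy":0,"wz":0,"claw":1},{"dx":0,"dy":0,"dz":-12,"wx":0,"wy":0,"wz":0,"claw":1},{"dx":0,"dy":0,"dz":-6,"wx":0,"wy":0,"wz":0,"claw":1},{"dx":0,"dy":0,"dz":0,"wx":0,"wy":0,"wz":0,"claw":1},{"dx":0,"dy":0,"dz":0,"wx":0,"wy":0,"wz":0,"claw":1}])

```text
t: 4.27
position: [0.5979, 0.302, 0.0168]
orientation: [[0.0, 1.0, 0.002], [1.0, -0.0, 0.001], [0.001, 0.002, -1.0]]
wrist_force: [0.1, 0.1, 1.2]
opening: 0.0879
```

Run:
```python
from h import *
s,im=shot("w5"); print(s["orientation"],s["wrist_force"])
```

```text
t 4.27 pos [0.5979 0.302  0.0168] open 0.0879
[[ 0.0004  1.      0.0025]
 [ 1.     -0.0004  0.0011]
 [ 0.0011  0.0025 -1.    ]] [0.1211 0.146  1.152 ]
```

View pics/w5.png

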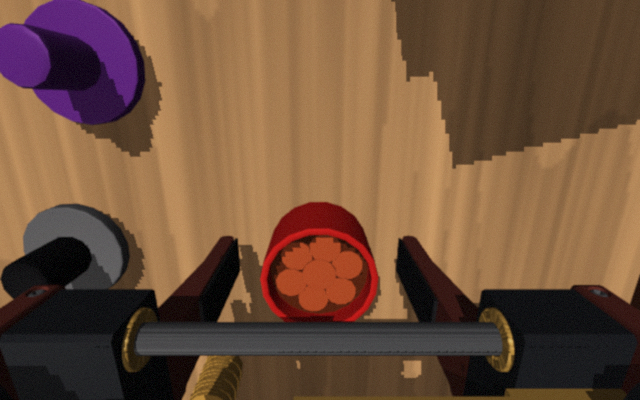

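Run:
```python
from h import *
s=arm.state(); print(ray("wrist",[(319.5,276)],.046,s))
```

```text
[[0.5982 0.3055 0.046 ]]
```

carry_out(newtons=30, plan=[{"dx":0,"dy":0,"dz":0,"wx":0,"wy":0,"wz":0,"claw":0.5},{"dx":0,"dy":0,"dz":0,"wx":0,"wy":0,"wz":0,"claw":0.5},{"dx":0,"dy":0,"dz":0,"wx":0,"wy":0,"wz":0,"claw":0.5},{"dx":0,"dy":0,"dz":0,"wx":0,"wy":0,"wz":0,"claw":0.5},{"dx":0,"dy":0,"dz":0,"wx":0,"wy":0,"wz":0,"claw":0.4},{"dx":0,"dy":0,"dz":0,"wx":0,"wy":0,"wz":0,"claw":0.4}])

```text
t: 4.82
position: [0.5973, 0.3021, 0.0149]
orientation: [[0.0, 1.0, 0.001], [1.0, -0.0, 0.0], [0.0, 0.001, -1.0]]
wrist_force: [0.3, -0.5, 0.4]
opening: 0.0557
```

carry_out(plan=[{"dx":0,"dy":0,"dz":8,"wx":0,"wy":0,"wz":0,"claw":0},{"dx":0,"dy":0,"dz":16,"wx":0,"wy":0,"wz":0,"claw":0},{"dx":0,"dy":0,"dz":25,"wx":0,"wy":0,"wz":0,"claw":0},{"dx":0,"dy":0,"dz":25,"wx":0,"wy":0,"wz":0,"claw":0},{"dx":0,"dy":0,"dz":20,"wx":0,"wy":0,"wz":0,"claw":0},{"dx":0,"dy":0,"dz":12,"wx":0,"wy":0,"wz":0,"claw":0},{"dx":0,"dy":0,"dz":0,"wx":0,"wy":0,"wz":0,"claw":0}])

```text
t: 5.4
position: [0.5982, 0.3026, 0.1245]
orientation: [[-0.0, 1.0, 0.005], [1.0, 0.0, 0.002], [0.002, 0.005, -1.0]]
wrist_force: [0.7, 1.2, -3.6]
opening: 0.0555
```

Run:
```python
from h import *
s,im=shot("w6"); print(s["orientation"],s["wrist_force"])
```

```text
t 5.4 pos [0.5982 0.3026 0.1245] open 0.0555
[[-0.0001  1.      0.0048]
 [ 1.      0.0001  0.0022]
 [ 0.0022  0.0048 -1.    ]] [ 0.7281  1.1556 -3.6294]
```

View pics/w6.png

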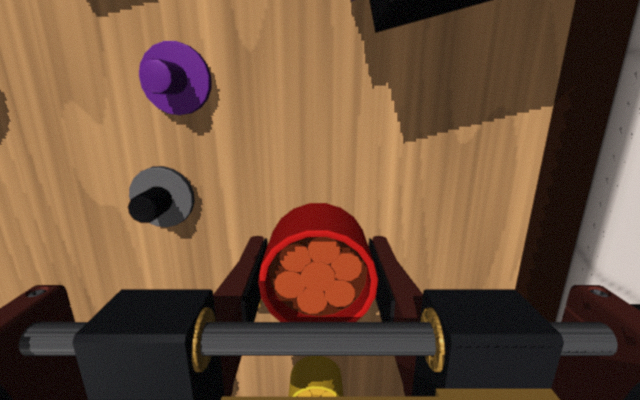

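Run:
```python
from h import *
s=arm.state(); z=s["position"][2]+.0315
p=ray("wrist",[(319,230),(261,277),(378,277)],z,s); print(s["position"],p-s["position"], "centre y off", p[0,1]-.028-s["position"][1])
im=cv2.imread("pics/w6.png")[:,:,::-1].copy(); print(im[200:330:2,319])
```

```text
[0.5975 0.3023 0.122 ] [[-0.0002  0.0277  0.0315]
 [-0.0269  0.0044  0.0315]
 [ 0.027   0.0043  0.0315]] centre y off -0.00026310241492866204
[[177 134  87]
 [169 119  79]
 [124  22  19]
 [121  14  15]
 [124  23  20]
 [123  15  16]
 [118   8   9]
 [121  15  20]
 [121  13  14]
 [126  27  24]
 [117   8   6]
 [122  19  18]
 [117  12   8]
 [117  11   8]
 [119  19  15]
 [166  29  24]
 [206  35  33]
 [191  31  28]
 [157  32  24]
 [ 90  38  20]
 [ 93  37  19]
 [172  74  39]
 [181  76  38]
 [180  75  38]
 [180  75  41]
 [186  82  43]
 [184  81  44]
 [177  73  35]
 [182  81  39]
 [182  77  38]
 [180  77  40]
 [176  76  41]
 [180  79  39]
 [185  81  46]
 [183  78  41]
 [180  76  38]
 [178  74  37]
 [180  76  39]
 [182  78  41]
 [181  76  41]
 [180  75  38]
 [182  77  43]
 [183  77  42]
 [182  78  43]
 [181  80  43]
 [180  74  38]
 [180  76  38]
 [181  79  40]
 [182  79  40]
 [178  74  37]
 [181  77  42]
 [179  74  35]
 [179  78  41]
 [183  78  42]
 [180  76  39]
 [177  74  39]
 [105  44  16]
 [ 90  35  18]
 [ 99  26  16]
 [ 50   6   5]
 [ 51   4   5]
 [ 34  23  22]
 [ 38  39  43]
 [ 45  43  45]
 [ 58  60  61]]
```

carry_out(plan=[{"dx":-4,"dy":-12,"dz":0,"wx":0,"wy":0,"wz":0,"claw":0},{"dx":-9,"dy":-26,"dz":0,"wx":0,"wy":0,"wz":0,"claw":0},{"dx":-12,"dy":-36,"dz":0,"wx":0,"wy":0,"wz":0,"claw":0},{"dx":-12,"dy":-36,"dz":0,"wx":0,"wy":0,"wz":0,"claw":0},{"dx":-12,"dy":-36,"dz":0,"wx":0,"wy":0,"wz":0,"claw":0},{"dx":-13,"dy":-36,"dz":0,"wx":0,"wy":0,"wz":0,"claw":0},{"dx":-13,"dy":-36,"dz":0,"wx":0,"wy":0,"wz":0,"claw":0},{"dx":-13,"dy":-36,"dz":0,"wx":0,"wy":0,"wz":0,"claw":0}])

```text
t: 6.12
position: [0.5069, 0.0465, 0.1179]
orientation: [[-0.0, 1.0, -0.004], [1.0, 0.0, -0.0], [-0.0, -0.004, -1.0]]
wrist_force: [0.1, -0.9, -2.1]
opening: 0.0551
```

carry_out(plan=[{"dx":-12,"dy":-36,"dz":0,"wx":0,"wy":0,"wz":0,"claw":0},{"dx":-12,"dy":-36,"dz":0,"wx":0,"wy":0,"wz":0,"claw":0},{"dx":-12,"dy":-36,"dz":0,"wx":0,"wy":0,"wz":0,"claw":0},{"dx":-10,"dy":-28,"dz":0,"wx":0,"wy":0,"wz":0,"claw":0},{"dx":-6,"dy":-18,"dz":0,"wx":0,"wy":0,"wz":0,"claw":0},{"dx":-4,"dy":-10,"dz":0,"wx":0,"wy":0,"wz":0,"claw":0},{"dx":-2,"dy":-6,"dz":0,"wx":0,"wy":0,"wz":0,"claw":0},{"dx":0,"dy":0,"dz":0,"wx":0,"wy":0,"wz":0,"claw":0}])

```text
t: 6.78
position: [0.4504, -0.1223, 0.1194]
orientation: [[0.001, 1.0, -0.002], [1.0, -0.001, 0.001], [0.001, -0.002, -1.0]]
wrist_force: [0.0, 0.1, -2.9]
opening: 0.0556
```

carry_out(plan=[{"dx":0,"dy":0,"dz":-12,"wx":0,"wy":0,"wz":0,"claw":0},{"dx":0,"dy":0,"dz":-20,"wx":0,"wy":0,"wz":0,"claw":0},{"dx":0,"dy":0,"dz":-20,"wx":0,"wy":0,"wz":0,"claw":0},{"dx":0,"dy":0,"dz":-16,"wx":0,"wy":0,"wz":0,"claw":0},{"dx":0,"dy":0,"dz":-10,"wx":0,"wy":0,"wz":0,"claw":0},{"dx":0,"dy":0,"dz":0,"wx":0,"wy":0,"wz":0,"claw":0},{"dx":0,"dy":0,"dz":0,"wx":0,"wy":0,"wz":0,"claw":0}])

```text
t: 7.37
position: [0.4509, -0.1211, 0.042]
orientation: [[-0.001, 1.0, -0.001], [1.0, 0.001, 0.001], [0.001, -0.001, -1.0]]
wrist_force: [-0.2, 0.2, -1.3]
opening: 0.0555
```

carry_out(plan=[{"dx":0,"dy":0,"dz":-8,"wx":0,"wy":0,"wz":0,"claw":0},{"dx":0,"dy":0,"dz":-5,"wx":0,"wy":0,"wz":0,"claw":0},{"dx":0,"dy":0,"dz":-4,"wx":0,"wy":0,"wz":0,"claw":0},{"dx":0,"dy":0,"dz":-3,"wx":0,"wy":0,"wz":0,"claw":0},{"dx":0,"dy":0,"dz":-2,"wx":0,"wy":0,"wz":0,"claw":0},{"dx":0,"dy":0,"dz":0,"wx":0,"wy":0,"wz":0,"claw":0},{"dx":0,"dy":0,"dz":0,"wx":0,"wy":0,"wz":0,"claw":0}])

```text
t: 7.95
position: [0.4512, -0.1221, 0.0208]
orientation: [[0.0, 1.0, 0.0], [1.0, -0.0, -0.0], [-0.0, 0.0, -1.0]]
wrist_force: [-0.6, 0.4, -2.4]
opening: 0.0553
```

Run:
```python
from h import *
s,im=shot("s1","side"); print(s["wrist_force"])
im2=viewer.camera("scene")
cv2.imwrite("pics/s1z.png",np.hstack([cv2.resize(im[110:230,310:430],(400,400)),cv2.resize(im2[150:230,200:280],(400,400))])[:,:,::-1])
```

```text
t 7.95 pos [ 0.4512 -0.1221  0.0208] open 0.0553
[-0.5762  0.4347 -2.3679]
```

View pics/s1z.png

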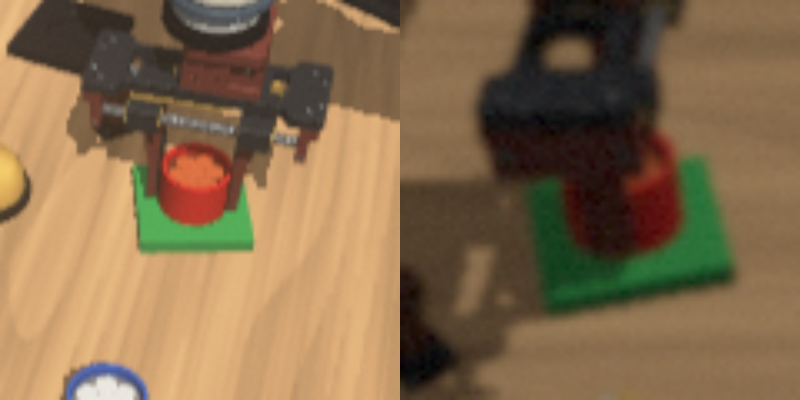

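The pot looks seated in the green base. The wrist still reads about 2.4 N of its weight, so I lower 1 mm more, release and rise.

carry_out(plan=[{"dx":0,"dy":0,"dz":-1,"wx":0,"wy":0,"wz":0,"claw":0},{"dx":0,"dy":0,"dz":0,"wx":0,"wy":0,"wz":0,"claw":0},{"dx":0,"dy":0,"dz":0,"wx":0,"wy":0,"wz":0,"claw":0.8},{"dx":0,"dy":0,"dz":0,"wx":0,"wy":0,"wz":0,"claw":1},{"dx":0,"dy":0,"dz":0,"wx":0,"wy":0,"wz":0,"claw":1},{"dx":0,"dy":0,"dz":0,"wx":0,"wy":0,"wz":0,"claw":1},{"dx":0,"dy":0,"dz":12,"wx":0,"wy":0,"wz":0,"claw":1},{"dx":0,"dy":0,"dz":25,"wx":0,"wy":0,"wz":0,"claw":1}])

```text
t: 8.72
position: [0.4489, -0.1213, 0.0542]
orientation: [[0.0, 1.0, -0.006], [1.0, -0.0, 0.002], [0.002, -0.006, -1.0]]
wrist_force: [0.9, -0.2, 0.5]
opening: 0.0876
```

carry_out(plan=[{"dx":0,"dy":0,"dz":35,"wx":0,"wy":0,"wz":0,"claw":1},{"dx":0,"dy":0,"dz":30,"wx":0,"wy":0,"wz":0,"claw":1},{"dx":0,"dy":-30,"dz":20,"wx":0,"wy":0,"wz":0,"claw":1},{"dx":0,"dy":-30,"dz":10,"wx":0,"wy":0,"wz":0,"claw":1},{"dx":0,"dy":-20,"dz":10,"wx":0,"wy":0,"wz":0,"claw":1},{"dx":0,"dy":0,"dz":0,"wx":0,"wy":0,"wz":0,"claw":1},{"dx":0,"dy":0,"dz":0,"wx":0,"wy":0,"wz":0,"claw":1}])

```text
t: 9.3
position: [0.4512, -0.2027, 0.1627]
orientation: [[0.002, 1.0, 0.001], [1.0, -0.002, -0.0], [-0.0, 0.001, -1.0]]
wrist_force: [-0.6, 0.7, -1.0]
opening: 0.0877
```

Run:
```python
from h import *
s,im=shot("w7")
for c in fillc(im,"red")[:5]: print(cv2.boundingRect(c),rim("wrist",c,.052,.028,s))
```

```text
t 9.3 pos [ 0.4512 -0.2027  0.1627] open 0.0877
(284, 65, 68, 71) (array([ 0.4504, -0.1211]), np.float64(0.0006673012867624192))
(403, 236, 61, 84) (array([ 0.5623, -0.3241]), np.float64(0.006227313513597594))
(174, 236, 59, 57) (array([ 0.3187, -0.2724]), np.float64(0.006607044585618204))
(579, 285, 61, 45) (array([ 0.7471, -0.3444]), np.float64(0.005603322195244046))
(0, 293, 39, 33) (array([ 0.1584, -0.3394]), np.float64(0.005131889215355619))
```

View pics/w7.png

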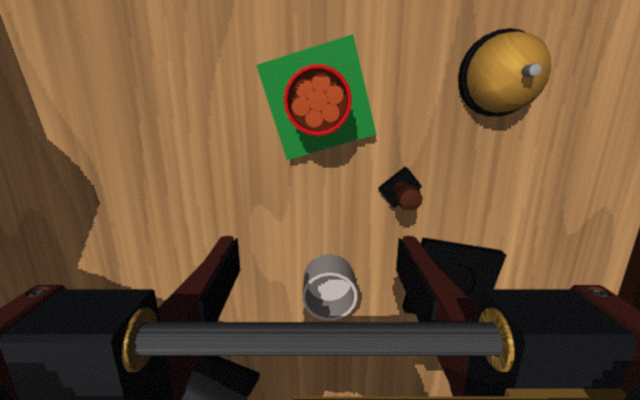

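Red is seated, centre (0.450, -0.121), 1 mm off the base centre. White pot is next, at (0.463, -0.3095).

carry_out(plan=[{"dx":3,"dy":-30,"dz":0,"wx":0,"wy":0,"wz":0,"claw":1},{"dx":3,"dy":-35,"dz":-5,"wx":0,"wy":0,"wz":0,"claw":1},{"dx":3,"dy":-30,"dz":-25,"wx":0,"wy":0,"wz":0,"claw":1},{"dx":3,"dy":-13,"dz":-30,"wx":0,"wy":0,"wz":0,"claw":1},{"dx":0,"dy":0,"dz":-30,"wx":0,"wy":0,"wz":0,"claw":1},{"dx":0,"dy":0,"dz":0,"wx":0,"wy":0,"wz":0,"claw":1},{"dx":0,"dy":0,"dz":0,"wx":0,"wy":0,"wz":0,"claw":1}])

```text
t: 9.93
position: [0.4619, -0.3079, 0.0694]
orientation: [[-0.001, 1.0, -0.004], [1.0, 0.001, 0.004], [0.004, -0.004, -1.0]]
wrist_force: [-0.4, 0.8, 0.5]
opening: 0.0875
```

Run:
```python
from h import *
s,im=shot("w8")
```

```text
t 9.93 pos [ 0.4619 -0.3079  0.0694] open 0.0875
```

View pics/w8.png

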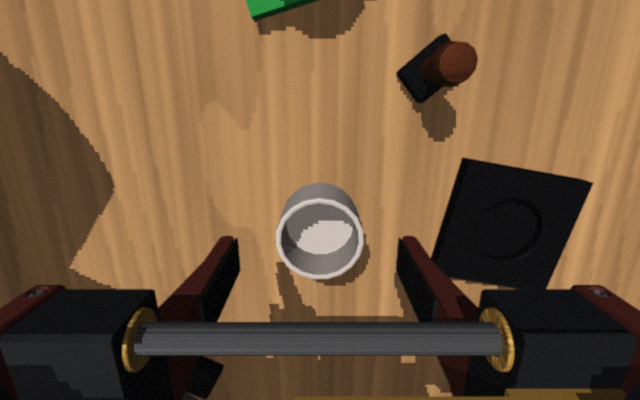

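Run:
```python
from h import *
s=arm.state(); print(s["position"]); s["position"]=np.array([.4619,-.3079,.0694]); p=ray("wrist",[(320,199),(320,278)],.046,s); print(p,p.mean(0))
```

```text
[ 0.4631 -0.3087  0.072 ]
[[ 0.4625 -0.2832  0.046 ]
 [ 0.4627 -0.3373  0.046 ]] [ 0.4626 -0.3103  0.046 ]
```

carry_out(plan=[{"dx":0,"dy":0,"dz":-20,"wx":0,"wy":0,"wz":0,"claw":1},{"dx":0,"dy":0,"dz":-20,"wx":0,"wy":0,"wz":0,"claw":1},{"dx":0,"dy":0,"dz":-12,"wx":0,"wy":0,"wz":0,"claw":1},{"dx":0,"dy":0,"dz":-5,"wx":0,"wy":0,"wz":0,"claw":1},{"dx":0,"dy":0,"dz":0,"wx":0,"wy":0,"wz":0,"claw":1}])

```text
t: 10.4
position: [0.4631, -0.3094, 0.0149]
orientation: [[-0.001, 1.0, -0.0], [1.0, 0.001, 0.0], [0.0, -0.0, -1.0]]
wrist_force: [-0.4, 0.3, 0.6]
opening: 0.0879
```

carry_out(newtons=15, plan=[{"dx":0,"dy":0,"dz":0,"wx":0,"wy":0,"wz":0,"claw":0.5},{"dx":0,"dy":0,"dz":0,"wx":0,"wy":0,"wz":0,"claw":0.5},{"dx":0,"dy":0,"dz":0,"wx":0,"wy":0,"wz":0,"claw":0.5},{"dx":0,"dy":0,"dz":0,"wx":0,"wy":0,"wz":0,"claw":0},{"dx":0,"dy":0,"dz":0,"wx":0,"wy":0,"wz":0,"claw":0},{"dx":0,"dy":0,"dz":0,"wx":0,"wy":0,"wz":0,"claw":0}])

```text
t: 10.9
position: [0.4632, -0.3102, 0.0151]
orientation: [[0.0, 1.0, 0.001], [1.0, -0.0, -0.0], [-0.0, 0.001, -1.0]]
wrist_force: [0.3, -0.6, 1.5]
opening: 0.0555
```

carry_out(plan=[{"dx":0,"dy":0,"dz":10,"wx":0,"wy":0,"wz":0,"claw":0},{"dx":0,"dy":0,"dz":25,"wx":0,"wy":0,"wz":0,"claw":0},{"dx":10,"dy":0,"dz":25,"wx":0,"wy":0,"wz":0,"claw":0},{"dx":25,"dy":-2,"dz":0,"wx":0,"wy":0,"wz":0,"claw":0},{"dx":35,"dy":-2,"dz":0,"wx":0,"wy":0,"wz":0,"claw":0},{"dx":35,"dy":-2,"dz":0,"wx":0,"wy":0,"wz":0,"claw":0},{"dx":23,"dy":-1,"dz":0,"wx":0,"wy":0,"wz":0,"claw":0},{"dx":10,"dy":0,"dz":0,"wx":0,"wy":0,"wz":0,"claw":0}])

```text
t: 11.57
position: [0.6035, -0.3165, 0.0746]
orientation: [[-0.001, 1.0, 0.001], [1.0, 0.001, 0.0], [0.0, 0.001, -1.0]]
wrist_force: [-0.3, -0.3, 0.1]
opening: 0.0552
```

carry_out(plan=[{"dx":0,"dy":0,"dz":0,"wx":0,"wy":0,"wz":0,"claw":0},{"dx":0,"dy":0,"dz":-15,"wx":0,"wy":0,"wz":0,"claw":0},{"dx":0,"dy":0,"dz":-15,"wx":0,"wy":0,"wz":0,"claw":0},{"dx":0,"dy":0,"dz":-10,"wx":0,"wy":0,"wz":0,"claw":0},{"dx":0,"dy":0,"dz":-6,"wx":0,"wy":0,"wz":0,"claw":0},{"dx":0,"dy":0,"dz":-4,"wx":0,"wy":0,"wz":0,"claw":0},{"dx":0,"dy":0,"dz":-4,"wx":0,"wy":0,"wz":0,"claw":0},{"dx":0,"dy":0,"dz":0,"wx":0,"wy":0,"wz":0,"claw":0}])

```text
t: 12.23
position: [0.601, -0.3172, 0.0213]
orientation: [[0.0, 1.0, 0.001], [1.0, -0.0, -0.0], [-0.0, 0.001, -1.0]]
wrist_force: [0.3, 0.3, -0.5]
opening: 0.0554
```

Run:
```python
from h import *
s,im=shot("s2","side"); print(s["wrist_force"])
im2=viewer.camera("scene")
cv2.imwrite("pics/s2z.png",np.hstack([cv2.resize(im[60:180,270:390],(400,400)),cv2.resize(im2[190:270,110:190],(400,400))])[:,:,::-1])
```

```text
t 12.23 pos [ 0.601  -0.3172  0.0213] open 0.0554
[ 0.2623  0.306  -0.5475]
```

View pics/s2z.png

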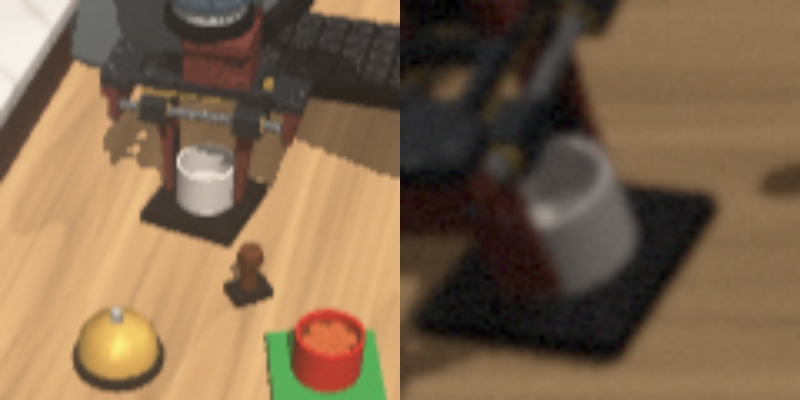

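White looks seated on the black base. I lower 1 mm, release and go up, then head for the blue pot at (0.470, 0.112).

carry_out(plan=[{"dx":0,"dy":0,"dz":-1,"wx":0,"wy":0,"wz":0,"claw":0},{"dx":0,"dy":0,"dz":0,"wx":0,"wy":0,"wz":0,"claw":0.8},{"dx":0,"dy":0,"dz":0,"wx":0,"wy":0,"wz":0,"claw":1},{"dx":0,"dy":0,"dz":0,"wx":0,"wy":0,"wz":0,"claw":1},{"dx":0,"dy":0,"dz":0,"wx":0,"wy":0,"wz":0,"claw":1},{"dx":0,"dy":0,"dz":15,"wx":0,"wy":0,"wz":0,"claw":1},{"dx":0,"dy":0,"dz":35,"wx":0,"wy":0,"wz":0,"claw":1},{"dx":0,"dy":0,"dz":41,"wx":0,"wy":0,"wz":0,"claw":1}])

```text
t: 13.0
position: [0.5992, -0.3159, 0.1074]
orientation: [[0.0, 1.0, -0.007], [1.0, 0.0, 0.004], [0.004, -0.007, -1.0]]
wrist_force: [0.4, 0.2, 0.5]
opening: 0.0875
```

carry_out(plan=[{"dx":0,"dy":0,"dz":39,"wx":0,"wy":0,"wz":0,"claw":1},{"dx":-12,"dy":34,"dz":0,"wx":0,"wy":0,"wz":0,"claw":1},{"dx":-12,"dy":38,"dz":0,"wx":0,"wy":0,"wz":0,"claw":1},{"dx":-12,"dy":38,"dz":0,"wx":0,"wy":0,"wz":0,"claw":1},{"dx":-12,"dy":38,"dz":0,"wx":0,"wy":0,"wz":0,"claw":1},{"dx":-12,"dy":38,"dz":0,"wx":0,"wy":0,"wz":0,"claw":1},{"dx":-12,"dy":38,"dz":0,"wx":0,"wy":0,"wz":0,"claw":1},{"dx":-12,"dy":38,"dz":0,"wx":0,"wy":0,"wz":0,"claw":1}])

```text
t: 13.67
position: [0.5161, -0.0534, 0.1496]
orientation: [[0.0, 1.0, 0.0], [1.0, -0.0, 0.0], [0.0, 0.0, -1.0]]
wrist_force: [0.6, 0.9, -1.4]
opening: 0.0877
```

carry_out(plan=[{"dx":-12,"dy":34,"dz":0,"wx":0,"wy":0,"wz":0,"claw":1},{"dx":-12,"dy":24,"dz":0,"wx":0,"wy":0,"wz":0,"claw":1},{"dx":0,"dy":10,"dz":0,"wx":0,"wy":0,"wz":0,"claw":1},{"dx":0,"dy":0,"dz":0,"wx":0,"wy":0,"wz":0,"claw":1},{"dx":0,"dy":0,"dz":0,"wx":0,"wy":0,"wz":0,"claw":1}])

```text
t: 14.08
position: [0.4935, 0.0127, 0.1498]
orientation: [[-0.001, 1.0, 0.001], [1.0, 0.001, -0.001], [-0.001, 0.001, -1.0]]
wrist_force: [-0.2, 0.6, 0.4]
opening: 0.0877
```

Run:
```python
from h import *
s,im=shot("w9")
for k in ("blue","yellow"):
  for c in fillc(im,k)[:1]: print(k,cv2.boundingRect(c),rim("wrist",c,.046,.028,s))
i2=viewer.camera("scene"); i3=viewer.camera("side")
cv2.imwrite("pics/w9z.png",np.vstack([cv2.resize(im,(800,500))[:300],np.hstack([cv2.resize(i2[160:280,110:290],(400,267)),cv2.resize(i3[70:190,270:450],(400,267))])])[:,:,::-1])
```

```text
t 14.08 pos [0.4935 0.0127 0.1498] open 0.0877
blue (252, 39, 71, 76) (array([0.47  , 0.1099]), np.float64(0.0006117568598516593))
yellow (402, 60, 82, 74) (array([0.5944, 0.0954]), np.float64(0.00044779108749911365))
```

View pics/w9z.png

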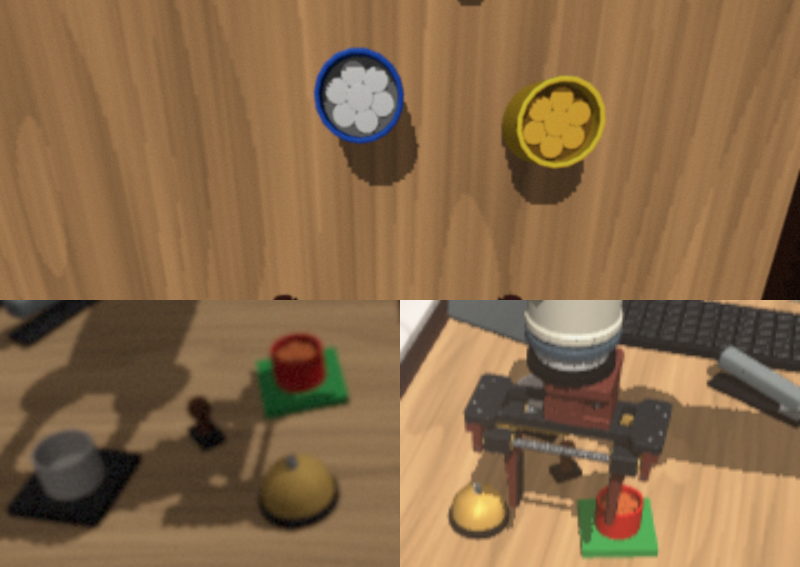

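White is level in the black base and red is in the green one. The blue pot is at (0.470, 0.110).

carry_out(plan=[{"dx":-6,"dy":25,"dz":0,"wx":0,"wy":0,"wz":0,"claw":1},{"dx":-7,"dy":30,"dz":-10,"wx":0,"wy":0,"wz":0,"claw":1},{"dx":-6,"dy":27,"dz":-25,"wx":0,"wy":0,"wz":0,"claw":1},{"dx":-4,"dy":15,"dz":-25,"wx":0,"wy":0,"wz":0,"claw":1},{"dx":0,"dy":0,"dz":-20,"wx":0,"wy":0,"wz":0,"claw":1},{"dx":0,"dy":0,"dz":0,"wx":0,"wy":0,"wz":0,"claw":1},{"dx":0,"dy":0,"dz":0,"wx":0,"wy":0,"wz":0,"claw":1}])

```text
t: 14.82
position: [0.4696, 0.109, 0.0687]
orientation: [[0.001, 1.0, -0.003], [1.0, -0.001, -0.001], [-0.001, -0.003, -1.0]]
wrist_force: [-0.1, -0.2, -0.1]
opening: 0.0878
```

Run:
```python
from h import *
s,im=shot("w10")
c=fillc(im,"blue")[0]; x,y,w,h=cv2.boundingRect(c); print(x,y,w,h,rim("wrist",c,.046,.028,s))
```

```text
t 14.82 pos [0.4696 0.109  0.0687] open 0.0878
274 178 88 97 (array([0.4689, 0.1118]), np.float64(0.0006130163222648824))
```

View pics/w10.png

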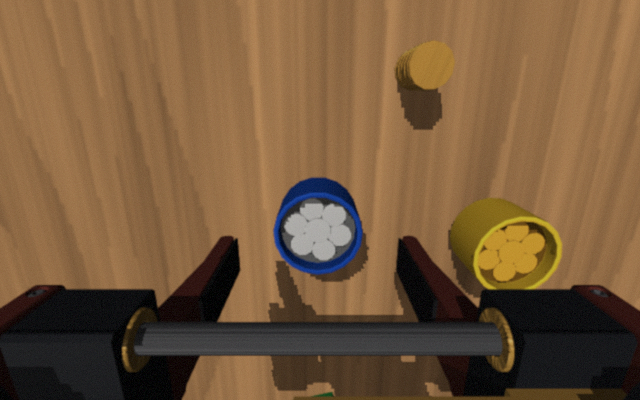

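carry_out(plan=[{"dx":-1,"dy":1,"dz":-20,"wx":0,"wy":0,"wz":0,"claw":1},{"dx":0,"dy":0,"dz":-20,"wx":0,"wy":0,"wz":0,"claw":1},{"dx":0,"dy":0,"dz":-10,"wx":0,"wy":0,"wz":0,"claw":1},{"dx":0,"dy":0,"dz":-5,"wx":0,"wy":0,"wz":0,"claw":1},{"dx":0,"dy":0,"dz":0,"wx":0,"wy":0,"wz":0,"claw":1},{"dx":0,"dy":0,"dz":0,"wx":0,"wy":0,"wz":0,"claw":1}])

```text
t: 15.37
position: [0.4698, 0.1108, 0.0159]
orientation: [[0.001, 1.0, 0.001], [1.0, -0.001, 0.0], [0.0, 0.001, -1.0]]
wrist_force: [0.1, -0.2, 0.5]
opening: 0.0877
```

carry_out(newtons=30, plan=[{"dx":0,"dy":0,"dz":0,"wx":0,"wy":0,"wz":0,"claw":0.5},{"dx":0,"dy":0,"dz":0,"wx":0,"wy":0,"wz":0,"claw":0.5},{"dx":0,"dy":0,"dz":0,"wx":0,"wy":0,"wz":0,"claw":0.5},{"dx":0,"dy":0,"dz":0,"wx":0,"wy":0,"wz":0,"claw":0.4},{"dx":0,"dy":0,"dz":0,"wx":0,"wy":0,"wz":0,"claw":0.4},{"dx":0,"dy":0,"dz":0,"wx":0,"wy":0,"wz":0,"claw":0}])

```text
t: 15.87
position: [0.4693, 0.1111, 0.015]
orientation: [[-0.0, 1.0, 0.001], [1.0, 0.0, 0.0], [0.0, 0.001, -1.0]]
wrist_force: [0.5, -0.4, 1.8]
opening: 0.0558
```

carry_out(plan=[{"dx":0,"dy":0,"dz":8,"wx":0,"wy":0,"wz":0,"claw":0},{"dx":0,"dy":0,"dz":16,"wx":0,"wy":0,"wz":0,"claw":0},{"dx":0,"dy":0,"dz":25,"wx":0,"wy":0,"wz":0,"claw":0},{"dx":0,"dy":0,"dz":30,"wx":0,"wy":0,"wz":0,"claw":0},{"dx":0,"dy":0,"dz":30,"wx":0,"wy":0,"wz":0,"claw":0},{"dx":0,"dy":0,"dz":17,"wx":0,"wy":0,"wz":0,"claw":0},{"dx":0,"dy":0,"dz":0,"wx":0,"wy":0,"wz":0,"claw":0},{"dx":0,"dy":0,"dz":0,"wx":0,"wy":0,"wz":0,"claw":0}])

```text
t: 16.53
position: [0.4694, 0.1111, 0.1413]
orientation: [[-0.0, 1.0, 0.002], [1.0, 0.0, 0.0], [0.0, 0.002, -1.0]]
wrist_force: [0.0, -0.3, -2.2]
opening: 0.0558
```

Run:
```python
from h import *
s,im=shot("w11")
m=im[:,318].astype(int)
print([(r,m[r].tolist()) for r in range(196,244,3)])
```

```text
t 16.53 pos [0.4694 0.1111 0.1413] open 0.0558
[(196, [145, 105, 71]), (199, [148, 111, 74]), (202, [141, 101, 66]), (205, [9, 33, 90]), (208, [12, 35, 87]), (211, [14, 40, 88]), (214, [15, 35, 87]), (217, [12, 34, 86]), (220, [10, 37, 87]), (223, [9, 33, 87]), (226, [11, 36, 88]), (229, [15, 35, 84]), (232, [25, 63, 150]), (235, [19, 59, 142]), (238, [55, 60, 79]), (241, [86, 86, 85])]
```

View pics/w11.png

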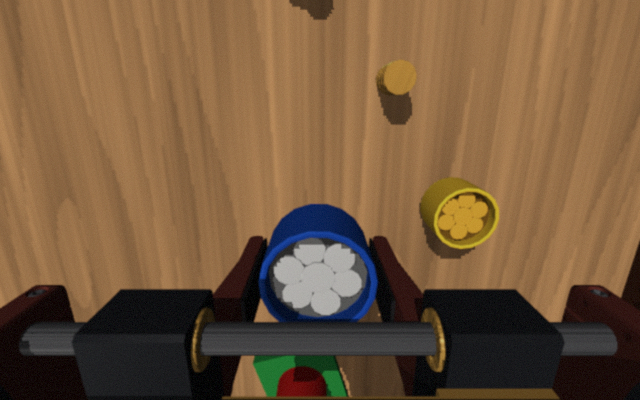

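carry_out(plan=[{"dx":-1,"dy":-12,"dz":0,"wx":0,"wy":0,"wz":0,"claw":0},{"dx":-3,"dy":-28,"dz":0,"wx":0,"wy":0,"wz":0,"claw":0},{"dx":-3,"dy":-38,"dz":0,"wx":0,"wy":0,"wz":0,"claw":0},{"dx":-3,"dy":-38,"dz":0,"wx":0,"wy":0,"wz":0,"claw":0},{"dx":-3,"dy":-38,"dz":0,"wx":0,"wy":0,"wz":0,"claw":0},{"dx":-3,"dy":-38,"dz":0,"wx":0,"wy":0,"wz":0,"claw":0},{"dx":-2,"dy":-26,"dz":0,"wx":0,"wy":0,"wz":0,"claw":0},{"dx":-1,"dy":-14.5,"dz":0,"wx":0,"wy":0,"wz":0,"claw":0}])

```text
t: 17.25
position: [0.448, -0.1249, 0.1383]
orientation: [[0.003, 1.0, -0.004], [1.0, -0.003, -0.0], [-0.0, -0.004, -1.0]]
wrist_force: [0.3, 0.5, -2.1]
opening: 0.0558
```

carry_out(plan=[{"dx":0,"dy":0,"dz":0,"wx":0,"wy":0,"wz":0,"claw":0},{"dx":0,"dy":0,"dz":-10,"wx":0,"wy":0,"wz":0,"claw":0},{"dx":0,"dy":0,"dz":-20,"wx":0,"wy":0,"wz":0,"claw":0},{"dx":0,"dy":0,"dz":-18,"wx":0,"wy":0,"wz":0,"claw":0},{"dx":0,"dy":0,"dz":-10,"wx":0,"wy":0,"wz":0,"claw":0},{"dx":0,"dy":0,"dz":0,"wx":0,"wy":0,"wz":0,"claw":0},{"dx":0,"dy":0,"dz":0,"wx":0,"wy":0,"wz":0,"claw":0},{"dx":0,"dy":0,"dz":0,"wx":0,"wy":0,"wz":0,"claw":0}])

```text
t: 17.92
position: [0.4504, -0.1212, 0.0833]
orientation: [[-0.001, 1.0, 0.001], [1.0, 0.001, -0.0], [-0.0, 0.001, -1.0]]
wrist_force: [0.1, -0.1, -2.1]
opening: 0.0558
```

Run:
```python
from h import *
s,im=shot("s3","side"); print(s["wrist_force"])
im2=viewer.camera("scene")
cv2.imwrite("pics/s3z.png",np.hstack([cv2.resize(im[110:210,320:420],(400,400)),cv2.resize(im2[140:220,200:280],(400,400))])[:,:,::-1])
```

```text
t 17.92 pos [ 0.4504 -0.1212  0.0833] open 0.0558
[ 0.0692 -0.1297 -2.1014]
```

View pics/s3z.png

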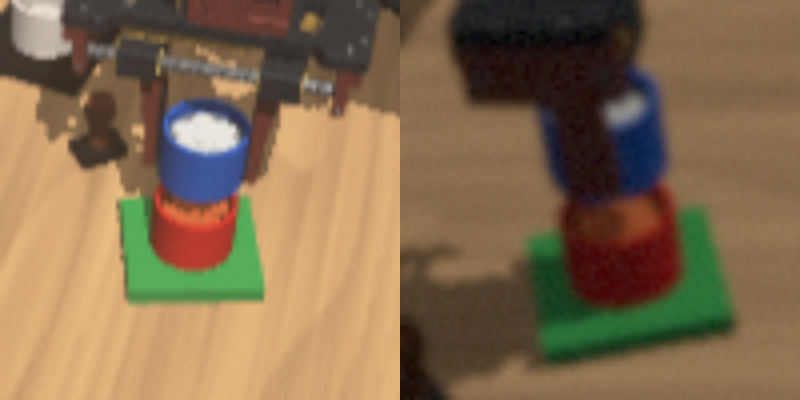

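Blue hangs about 20 mm above red, centred over it. I lower it.

carry_out(plan=[{"dx":0,"dy":0,"dz":-8,"wx":0,"wy":0,"wz":0,"claw":0},{"dx":0,"dy":0,"dz":-5,"wx":0,"wy":0,"wz":0,"claw":0},{"dx":0,"dy":0,"dz":-4,"wx":0,"wy":0,"wz":0,"claw":0},{"dx":0,"dy":0,"dz":-3,"wx":0,"wy":0,"wz":0,"claw":0},{"dx":0,"dy":0,"dz":-2,"wx":0,"wy":0,"wz":0,"claw":0},{"dx":0,"dy":0,"dz":0,"wx":0,"wy":0,"wz":0,"claw":0},{"dx":0,"dy":0,"dz":0,"wx":0,"wy":0,"wz":0,"claw":0}])

```text
t: 18.6
position: [0.4499, -0.1215, 0.0609]
orientation: [[0.0, 1.0, -0.0], [1.0, -0.0, 0.0], [0.0, -0.0, -1.0]]
wrist_force: [-1.9, -0.0, 1.9]
opening: 0.0561
```

Run:
```python
from h import *
s,im=shot("s4","side"); print(s["wrist_force"])
im2=viewer.camera("scene")
cv2.imwrite("pics/s4z.png",np.hstack([cv2.resize(im[110:210,320:420],(400,400)),cv2.resize(im2[140:220,200:280],(400,400))])[:,:,::-1])
```

```text
t 18.6 pos [ 0.4499 -0.1215  0.0609] open 0.0561
[-1.8712 -0.0206  1.9457]
```

View pics/s4z.png

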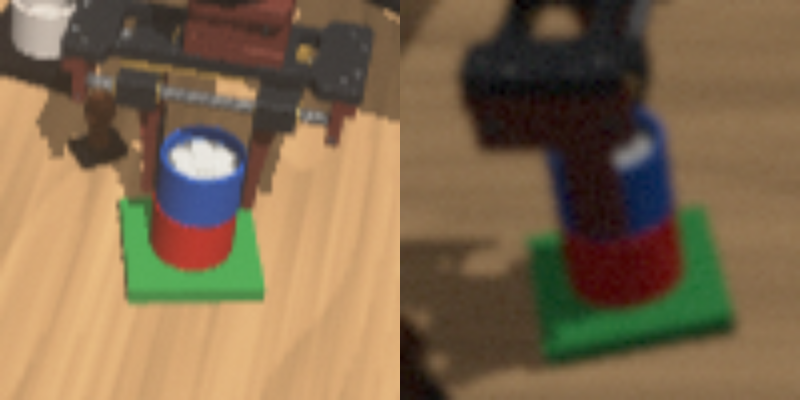

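Blue is flush on red, with about 4 N of contact showing, so I release and go to yellow, at about (0.595, 0.0955).

carry_out(plan=[{"dx":0,"dy":0,"dz":0,"wx":0,"wy":0,"wz":0,"claw":0.8},{"dx":0,"dy":0,"dz":0,"wx":0,"wy":0,"wz":0,"claw":1},{"dx":0,"dy":0,"dz":0,"wx":0,"wy":0,"wz":0,"claw":1},{"dx":0,"dy":0,"dz":0,"wx":0,"wy":0,"wz":0,"claw":1},{"dx":0,"dy":0,"dz":15,"wx":0,"wy":0,"wz":0,"claw":1},{"dx":0,"dy":0,"dz":30,"wx":0,"wy":0,"wz":0,"claw":1},{"dx":0,"dy":0,"dz":30,"wx":0,"wy":0,"wz":0,"claw":1},{"dx":0,"dy":0,"dz":10,"wx":0,"wy":0,"wz":0,"claw":1}])

```text
t: 19.37
position: [0.4515, -0.122, 0.1502]
orientation: [[-0.0, 1.0, 0.006], [1.0, 0.0, -0.002], [-0.002, 0.006, -1.0]]
wrist_force: [0.3, -0.7, 0.6]
opening: 0.0881
```

carry_out(plan=[{"dx":15,"dy":23,"dz":0,"wx":0,"wy":0,"wz":0,"claw":1},{"dx":20,"dy":30,"dz":0,"wx":0,"wy":0,"wz":0,"claw":1},{"dx":22,"dy":33,"dz":0,"wx":0,"wy":0,"wz":0,"claw":1},{"dx":22,"dy":33,"dz":0,"wx":0,"wy":0,"wz":0,"claw":1},{"dx":22,"dy":33,"dz":0,"wx":0,"wy":0,"wz":0,"claw":1},{"dx":22,"dy":33,"dz":0,"wx":0,"wy":0,"wz":0,"claw":1},{"dx":14,"dy":21,"dz":0,"wx":0,"wy":0,"wz":0,"claw":1},{"dx":7,"dy":10.5,"dz":0,"wx":0,"wy":0,"wz":0,"claw":1}])

```text
t: 20.03
position: [0.5949, 0.098, 0.144]
orientation: [[-0.003, 1.0, -0.001], [1.0, 0.003, 0.001], [0.001, -0.001, -1.0]]
wrist_force: [1.0, -0.4, 0.5]
opening: 0.0875
```

carry_out(plan=[{"dx":0,"dy":0,"dz":-20,"wx":0,"wy":0,"wz":0,"claw":1},{"dx":0,"dy":0,"dz":-30,"wx":0,"wy":0,"wz":0,"claw":1},{"dx":0,"dy":0,"dz":-25,"wx":0,"wy":0,"wz":0,"claw":1},{"dx":0,"dy":0,"dz":0,"wx":0,"wy":0,"wz":0,"claw":1},{"dx":0,"dy":0,"dz":0,"wx":0,"wy":0,"wz":0,"claw":1},{"dx":0,"dy":0,"dz":0,"wx":0,"wy":0,"wz":0,"claw":1}])

```text
t: 20.53
position: [0.5945, 0.0946, 0.0722]
orientation: [[0.001, 1.0, 0.002], [1.0, -0.001, 0.0], [0.0, 0.002, -1.0]]
wrist_force: [0.4, 0.4, 1.1]
opening: 0.0875
```

Run:
```python
from h import *
s,im=shot("w12")
c=fillc(im,"yellow")[0]; x,y,w,h=cv2.boundingRect(c); print(x,y,w,h,rim("wrist",c,.046,.028,s))
i2=viewer.camera("scene"); i3=viewer.camera("side")
for n,i in(("scene",i2),("side",i3)):
  for k,z in (("red",.052),("blue",.092)):
    for c in fillc(i,k): 
        m,e=rim(n,c,z,.028)
        if np.hypot(*(m-[.45,-.12]))<.05: print(n,k,m,e)
cv2.imwrite("pics/w12z.png",np.hstack([im,np.vstack([cv2.resize(i2[160:260,210:290],(160,200)),cv2.resize(i3[110:210,320:400],(160,200))])])[:,:,::-1])
```

```text
t 20.53 pos [0.5945 0.0946 0.0722] open 0.0875
277 178 88 95 (array([0.5955, 0.0963]), np.float64(0.00043196440501445206))
scene blue [ 0.458  -0.1252] 0.0007881152528171673
side red [ 0.4506 -0.0803] 0.009952533241971212
side blue [ 0.4385 -0.0783] 0.00967016625780459
```

View pics/w12z.png

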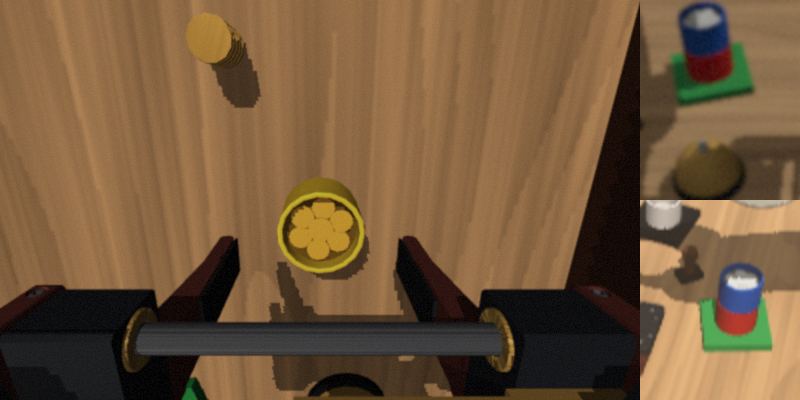

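carry_out(plan=[{"dx":0.5,"dy":1,"dz":-20,"wx":0,"wy":0,"wz":0,"claw":1},{"dx":0,"dy":0,"dz":-20,"wx":0,"wy":0,"wz":0,"claw":1},{"dx":0,"dy":0,"dz":-11,"wx":0,"wy":0,"wz":0,"claw":1},{"dx":0,"dy":0,"dz":-5,"wx":0,"wy":0,"wz":0,"claw":1},{"dx":0,"dy":0,"dz":0,"wx":0,"wy":0,"wz":0,"claw":1},{"dx":0,"dy":0,"dz":0,"wx":0,"wy":0,"wz":0,"claw":1}])

```text
t: 21.18
position: [0.595, 0.096, 0.0156]
orientation: [[0.0, 1.0, 0.001], [1.0, -0.0, 0.0], [0.0, 0.001, -1.0]]
wrist_force: [0.9, 0.3, -0.3]
opening: 0.0876
```

carry_out(newtons=30, plan=[{"dx":0,"dy":0,"dz":0,"wx":0,"wy":0,"wz":0,"claw":0.5},{"dx":0,"dy":0,"dz":0,"wx":0,"wy":0,"wz":0,"claw":0.5},{"dx":0,"dy":0,"dz":0,"wx":0,"wy":0,"wz":0,"claw":0.5},{"dx":0,"dy":0,"dz":0,"wx":0,"wy":0,"wz":0,"claw":0.4},{"dx":0,"dy":0,"dz":0,"wx":0,"wy":0,"wz":0,"claw":0.4},{"dx":0,"dy":0,"dz":0,"wx":0,"wy":0,"wz":0,"claw":0}])

```text
t: 21.68
position: [0.5949, 0.096, 0.015]
orientation: [[-0.0, 1.0, 0.001], [1.0, 0.0, 0.0], [0.0, 0.001, -1.0]]
wrist_force: [-0.1, 0.4, 1.0]
opening: 0.0554
```

carry_out(plan=[{"dx":0,"dy":0,"dz":8,"wx":0,"wy":0,"wz":0,"claw":0},{"dx":0,"dy":0,"dz":18,"wx":0,"wy":0,"wz":0,"claw":0},{"dx":0,"dy":0,"dz":30,"wx":0,"wy":0,"wz":0,"claw":0},{"dx":0,"dy":0,"dz":35,"wx":0,"wy":0,"wz":0,"claw":0},{"dx":0,"dy":0,"dz":35,"wx":0,"wy":0,"wz":0,"claw":0},{"dx":0,"dy":0,"dz":24,"wx":0,"wy":0,"wz":0,"claw":0},{"dx":0,"dy":0,"dz":10,"wx":0,"wy":0,"wz":0,"claw":0},{"dx":0,"dy":0,"dz":0,"wx":0,"wy":0,"wz":0,"claw":0}])

```text
t: 22.35
position: [0.5956, 0.0961, 0.1781]
orientation: [[-0.0, 1.0, 0.005], [1.0, -0.0, 0.001], [0.001, 0.005, -1.0]]
wrist_force: [0.8, -0.0, -1.5]
opening: 0.0556
```

Run:
```python
from h import *
s,im=shot("w13")
m=im[:,319].astype(int)
print([(r,m[r].tolist()) for r in range(220,244,2)])
```

```text
t 22.35 pos [0.5956 0.0961 0.1781] open 0.0556
[(220, [139, 112, 29]), (222, [140, 112, 32]), (224, [141, 112, 29]), (226, [136, 107, 24]), (228, [134, 109, 24]), (230, [141, 114, 29]), (232, [182, 161, 42]), (234, [204, 187, 51]), (236, [203, 173, 47]), (238, [164, 128, 36]), (240, [108, 72, 20]), (242, [149, 109, 32])]
```

carry_out(plan=[{"dx":-8,"dy":-12,"dz":0,"wx":0,"wy":0,"wz":0,"claw":0},{"dx":-17,"dy":-26,"dz":0,"wx":0,"wy":0,"wz":0,"claw":0},{"dx":-22,"dy":-33,"dz":0,"wx":0,"wy":0,"wz":0,"claw":0},{"dx":-22,"dy":-33,"dz":0,"wx":0,"wy":0,"wz":0,"claw":0},{"dx":-22,"dy":-33,"dz":0,"wx":0,"wy":0,"wz":0,"claw":0},{"dx":-22,"dy":-33,"dz":0,"wx":0,"wy":0,"wz":0,"claw":0},{"dx":-18,"dy":-27,"dz":0,"wx":0,"wy":0,"wz":0,"claw":0},{"dx":-10,"dy":-14,"dz":0,"wx":0,"wy":0,"wz":0,"claw":0}])

```text
t: 23.07
position: [0.4505, -0.1172, 0.1713]
orientation: [[0.002, 1.0, -0.005], [1.0, -0.002, 0.0], [0.0, -0.005, -1.0]]
wrist_force: [-0.0, -0.5, -1.5]
opening: 0.0555
```

carry_out(plan=[{"dx":-4,"dy":-6.5,"dz":0,"wx":0,"wy":0,"wz":0,"claw":0},{"dx":0,"dy":0,"dz":0,"wx":0,"wy":0,"wz":0,"claw":0},{"dx":0,"dy":0,"dz":-10,"wx":0,"wy":0,"wz":0,"claw":0},{"dx":0,"dy":0,"dz":-20,"wx":0,"wy":0,"wz":0,"claw":0},{"dx":0,"dy":0,"dz":-15,"wx":0,"wy":0,"wz":0,"claw":0},{"dx":0,"dy":0,"dz":-7,"wx":0,"wy":0,"wz":0,"claw":0},{"dx":0,"dy":0,"dz":0,"wx":0,"wy":0,"wz":0,"claw":0},{"dx":0,"dy":0,"dz":0,"wx":0,"wy":0,"wz":0,"claw":0}])

```text
t: 23.73
position: [0.4496, -0.1206, 0.1219]
orientation: [[-0.001, 1.0, -0.001], [1.0, 0.001, 0.001], [0.001, -0.001, -1.0]]
wrist_force: [-0.2, -0.9, -2.0]
opening: 0.0558
```

Run:
```python
from h import *
s,im=shot("s5","side"); print(s["wrist_force"])
im2=viewer.camera("scene")
cv2.imwrite("pics/s5z.png",np.hstack([cv2.resize(im[90:190,320:420],(400,400)),cv2.resize(im2[120:220,190:290],(400,400))])[:,:,::-1])
```

```text
t 23.73 pos [ 0.4496 -0.1206  0.1219] open 0.0558
[-0.2154 -0.9108 -2.0306]
```

View pics/s5z.png

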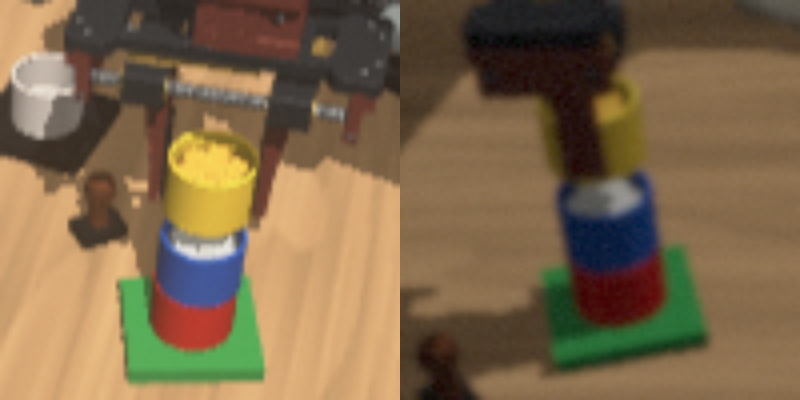

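carry_out(plan=[{"dx":0,"dy":0,"dz":-8,"wx":0,"wy":0,"wz":0,"claw":0},{"dx":0,"dy":0,"dz":-5,"wx":0,"wy":0,"wz":0,"claw":0},{"dx":0,"dy":0,"dz":-4,"wx":0,"wy":0,"wz":0,"claw":0},{"dx":0,"dy":0,"dz":-3,"wx":0,"wy":0,"wz":0,"claw":0},{"dx":0,"dy":0,"dz":-2,"wx":0,"wy":0,"wz":0,"claw":0},{"dx":0,"dy":0,"dz":0,"wx":0,"wy":0,"wz":0,"claw":0},{"dx":0,"dy":0,"dz":0,"wx":0,"wy":0,"wz":0,"claw":0}])

```text
t: 24.42
position: [0.4495, -0.1216, 0.101]
orientation: [[0.0, 1.0, 0.0], [1.0, -0.0, -0.0], [-0.0, 0.0, -1.0]]
wrist_force: [-1.3, 0.8, 2.1]
opening: 0.0553
```

Run:
```python
from h import *
s,im=shot("s6","side"); print(s["wrist_force"])
im2=viewer.camera("scene")
cv2.imwrite("pics/s6z.png",np.hstack([cv2.resize(im[90:190,320:420],(400,400)),cv2.resize(im2[120:220,190:290],(400,400))])[:,:,::-1])
```

```text
t 24.42 pos [ 0.4495 -0.1216  0.101 ] open 0.0553
[-1.2642  0.764   2.0983]
```

View pics/s6z.png

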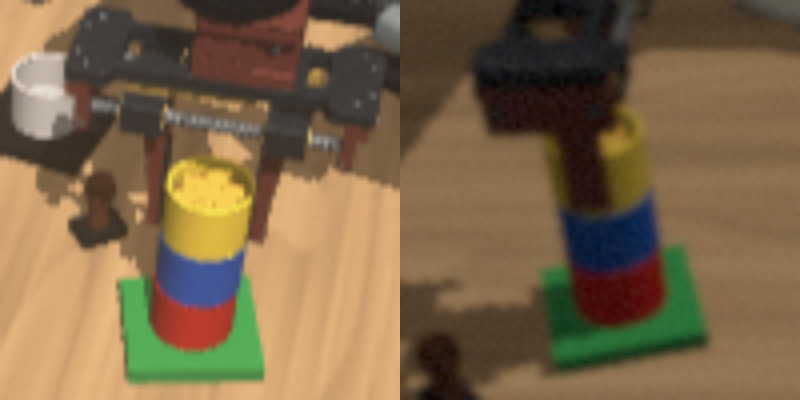

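Yellow is flush on blue. Release, rise and go to the lid at (0.4605, 0.3008).

carry_out(plan=[{"dx":0,"dy":0,"dz":0,"wx":0,"wy":0,"wz":0,"claw":0.8},{"dx":0,"dy":0,"dz":0,"wx":0,"wy":0,"wz":0,"claw":1},{"dx":0,"dy":0,"dz":0,"wx":0,"wy":0,"wz":0,"claw":1},{"dx":0,"dy":0,"dz":0,"wx":0,"wy":0,"wz":0,"claw":1},{"dx":0,"dy":0,"dz":15,"wx":0,"wy":0,"wz":0,"claw":1},{"dx":0,"dy":0,"dz":30,"wx":0,"wy":0,"wz":0,"claw":1},{"dx":0,"dy":0,"dz":30,"wx":0,"wy":0,"wz":0,"claw":1},{"dx":0,"dy":0,"dz":15,"wx":0,"wy":0,"wz":0,"claw":1}])

```text
t: 25.18
position: [0.4503, -0.1218, 0.1943]
orientation: [[-0.0, 1.0, 0.004], [1.0, 0.0, -0.001], [-0.001, 0.004, -1.0]]
wrist_force: [0.7, 0.6, 0.6]
opening: 0.0878
```

carry_out(plan=[{"dx":1,"dy":25,"dz":0,"wx":0,"wy":0,"wz":0,"claw":1},{"dx":1,"dy":37,"dz":0,"wx":0,"wy":0,"wz":0,"claw":1},{"dx":1,"dy":40,"dz":0,"wx":0,"wy":0,"wz":0,"claw":1},{"dx":1,"dy":40,"dz":0,"wx":0,"wy":0,"wz":0,"claw":1},{"dx":1,"dy":40,"dz":0,"wx":0,"wy":0,"wz":0,"claw":1},{"dx":1,"dy":40,"dz":0,"wx":0,"wy":0,"wz":0,"claw":1},{"dx":1,"dy":40,"dz":0,"wx":0,"wy":0,"wz":0,"claw":1},{"dx":1,"dy":40,"dz":0,"wx":0,"wy":0,"wz":0,"claw":1}])

```text
t: 25.85
position: [0.4572, 0.1825, 0.1908]
orientation: [[-0.0, 1.0, 0.001], [1.0, 0.0, 0.0], [0.0, 0.001, -1.0]]
wrist_force: [0.6, 0.2, 0.2]
opening: 0.0879
```

carry_out(plan=[{"dx":1,"dy":40,"dz":0,"wx":0,"wy":0,"wz":0,"claw":1},{"dx":1,"dy":40,"dz":-10,"wx":0,"wy":0,"wz":0,"claw":1},{"dx":1,"dy":28,"dz":-25,"wx":0,"wy":0,"wz":0,"claw":1},{"dx":0,"dy":12,"dz":-30,"wx":0,"wy":0,"wz":0,"claw":1},{"dx":0,"dy":0,"dz":-30,"wx":0,"wy":0,"wz":0,"claw":1},{"dx":0,"dy":0,"dz":-15,"wx":0,"wy":0,"wz":0,"claw":1},{"dx":0,"dy":0,"dz":0,"wx":0,"wy":0,"wz":0,"claw":1},{"dx":0,"dy":0,"dz":0,"wx":0,"wy":0,"wz":0,"claw":1}])

```text
t: 26.52
position: [0.46, 0.3003, 0.0799]
orientation: [[-0.0, 1.0, -0.002], [1.0, 0.0, -0.001], [-0.001, -0.002, -1.0]]
wrist_force: [0.4, -0.1, 0.8]
opening: 0.0878
```

Run:
```python
from h import *
s,im=shot("w14")
i2=viewer.camera("scene"); i3=viewer.camera("side")
cv2.imwrite("pics/w14z.png",np.hstack([im,np.vstack([cv2.resize(i2[140:240,210:290],(160,200)),cv2.resize(i3[90:190,320:400],(160,200))])])[:,:,::-1])
print(ray("wrist",[(320,237)],.046,s))
```

```text
t 26.52 pos [0.46   0.3003 0.0799] open 0.0878
[[0.4607 0.2953 0.046 ]]
```

View pics/w14z.png

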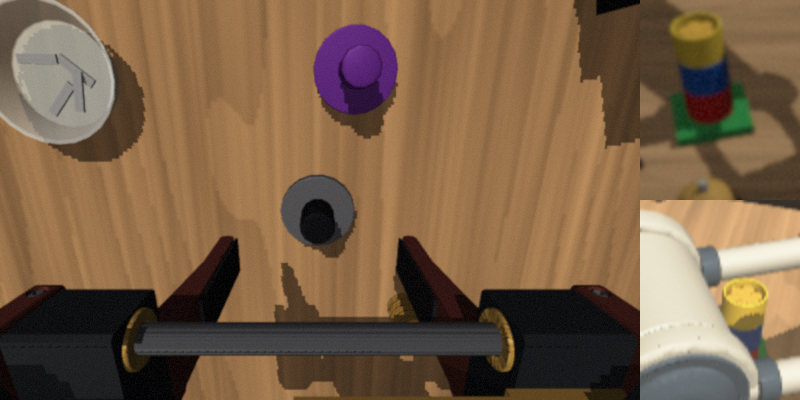

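Run:
```python
from h import *
s={"position":np.array([.46,.3003,.0799]),"orientation":arm.state()["orientation"]}
print(ray("wrist",[(317.5,228),(317.5,226)],.046,s),ray("wrist",[(318,209)],.014,s),arm.state()["position"])
```

```text
[[0.4593 0.3018 0.046 ]
 [0.4593 0.3032 0.046 ]] [[0.4597 0.3039 0.014 ]] [0.4616 0.3008 0.083 ]
```

carry_out(plan=[{"dx":0,"dy":1,"dz":-15,"wx":0,"wy":0,"wz":0,"claw":1},{"dx":0,"dy":0,"dz":-20,"wx":0,"wy":0,"wz":0,"claw":1},{"dx":0,"dy":0,"dz":-16,"wx":0,"wy":0,"wz":0,"claw":0.8},{"dx":0,"dy":0,"dz":-8,"wx":0,"wy":0,"wz":0,"claw":0.6},{"dx":0,"dy":0,"dz":0,"wx":0,"wy":0,"wz":0,"claw":0.6},{"dx":0,"dy":0,"dz":0,"wx":0,"wy":0,"wz":0,"claw":0.6}])

```text
t: 27.17
position: [0.4611, 0.3016, 0.0228]
orientation: [[0.0, 1.0, 0.001], [1.0, -0.0, 0.001], [0.001, 0.001, -1.0]]
wrist_force: [0.1, -0.1, 0.5]
opening: 0.0647
```

Run:
```python
from h import *
s,im=shot("w15")
```

```text
t 27.17 pos [0.4611 0.3016 0.0228] open 0.0647
```

View pics/w15.png

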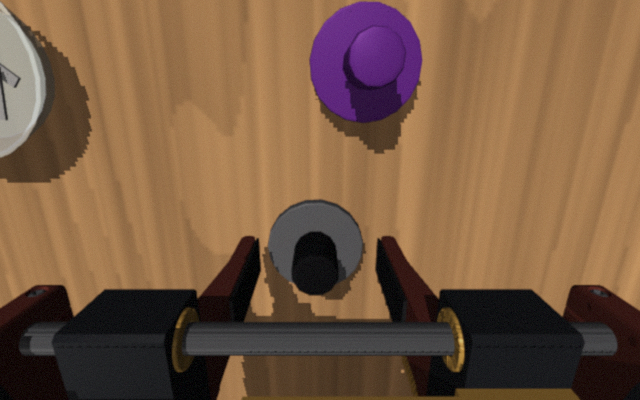

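The knob is between the fingers at (316,265). Close on it.

carry_out(newtons=20, plan=[{"dx":-1,"dy":0,"dz":0,"wx":0,"wy":0,"wz":0,"claw":0.4},{"dx":0,"dy":0,"dz":0,"wx":0,"wy":0,"wz":0,"claw":0.3},{"dx":0,"dy":0,"dz":0,"wx":0,"wy":0,"wz":0,"claw":0.2},{"dx":0,"dy":0,"dz":0,"wx":0,"wy":0,"wz":0,"claw":0},{"dx":0,"dy":0,"dz":0,"wx":0,"wy":0,"wz":0,"claw":0},{"dx":0,"dy":0,"dz":0,"wx":0,"wy":0,"wz":0,"claw":0},{"dx":0,"dy":0,"dz":0,"wx":0,"wy":0,"wz":0,"claw":0},{"dx":0,"dy":0,"dz":0,"wx":0,"wy":0,"wz":0,"claw":0}])

```text
t: 27.88
position: [0.4596, 0.3016, 0.0218]
orientation: [[-0.0, 1.0, 0.0], [1.0, 0.0, 0.0], [0.0, 0.0, -1.0]]
wrist_force: [-0.0, -0.5, 1.3]
opening: 0.0234
```

carry_out(plan=[{"dx":0,"dy":0,"dz":10,"wx":0,"wy":0,"wz":0,"claw":0},{"dx":0,"dy":0,"dz":25,"wx":0,"wy":0,"wz":0,"claw":0},{"dx":0,"dy":0,"dz":35,"wx":0,"wy":0,"wz":0,"claw":0},{"dx":0,"dy":0,"dz":40,"wx":0,"wy":0,"wz":0,"claw":0},{"dx":0,"dy":0,"dz":40,"wx":0,"wy":0,"wz":0,"claw":0},{"dx":0,"dy":0,"dz":30,"wx":0,"wy":0,"wz":0,"claw":0},{"dx":0,"dy":0,"dz":15,"wx":0,"wy":0,"wz":0,"claw":0},{"dx":0,"dy":0,"dz":0,"wx":0,"wy":0,"wz":0,"claw":0}])

```text
t: 28.55
position: [0.4608, 0.3023, 0.2227]
orientation: [[-0.0, 1.0, 0.008], [1.0, 0.0, 0.004], [0.004, 0.008, -1.0]]
wrist_force: [0.6, 0.4, -0.6]
opening: 0.0236
```

Run:
```python
from h import *
s,im=shot("w16")
```

```text
t 28.55 pos [0.4608 0.3023 0.2227] open 0.0236
```

View pics/w16.png

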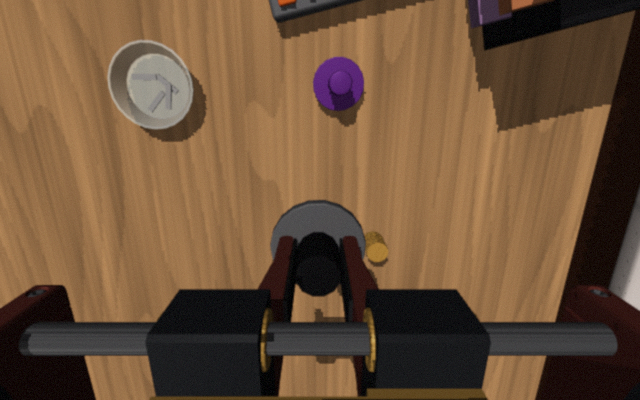

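Run:
```python
from h import *
s=arm.state(); im=cv2.imread("pics/w16.png")[:,:,::-1].astype(int)
print([(r,im[r,318].tolist()) for r in range(196,208)])
print([(c,im[240,c].tolist()) for c in range(266,276)],[(c,im[240,c].tolist()) for c in range(358,370)])
z=s["position"][2]-.0075
p=ray("wrist",[(318,201),(271,240),(364,240),(318,298)],z,s)-s["position"]; print(p)
print(ray("wrist",[(318,296)],s["position"][2]+.0245,s)-s["position"])
```

```text
[(196, [154, 115, 76]), (197, [148, 107, 68]), (198, [150, 111, 74]), (199, [129, 97, 68]), (200, [75, 62, 52]), (201, [43, 43, 45]), (202, [51, 51, 52]), (203, [75, 72, 74]), (204, [91, 87, 92]), (205, [90, 86, 87]), (206, [81, 80, 81]), (207, [78, 76, 76])]
[(266, [159, 117, 76]), (267, [160, 122, 79]), (268, [155, 116, 76]), (269, [155, 118, 76]), (270, [138, 105, 72]), (271, [102, 84, 73]), (272, [86, 85, 84]), (273, [82, 79, 81]), (274, [80, 78, 82]), (275, [75, 76, 75])] [(358, [77, 69, 75]), (359, [79, 79, 79]), (360, [77, 78, 79]), (361, [79, 76, 78]), (362, [74, 74, 76]), (363, [73, 73, 74]), (364, [65, 59, 58]), (365, [80, 65, 42]), (366, [113, 82, 40]), (367, [125, 90, 40]), (368, [127, 91, 39]), (369, [126, 91, 38])]
[[-0.0005  0.0286 -0.0075]
 [-0.0275  0.0051 -0.0075]
 [ 0.0259  0.005  -0.0075]
 [-0.0005 -0.0336 -0.0075]]
[[-0.0007 -0.0105  0.0245]]
```

carry_out(plan=[{"dx":0,"dy":-15,"dz":0,"wx":0,"wy":0,"wz":0,"claw":0},{"dx":-1,"dy":-30,"dz":0,"wx":0,"wy":0,"wz":0,"claw":0},{"dx":-1,"dy":-38,"dz":0,"wx":0,"wy":0,"wz":0,"claw":0},{"dx":-1,"dy":-38,"dz":0,"wx":0,"wy":0,"wz":0,"claw":0},{"dx":-1,"dy":-38,"dz":0,"wx":0,"wy":0,"wz":0,"claw":0},{"dx":-1,"dy":-38,"dz":0,"wx":0,"wy":0,"wz":0,"claw":0},{"dx":-1,"dy":-38,"dz":0,"wx":0,"wy":0,"wz":0,"claw":0},{"dx":-1,"dy":-38,"dz":0,"wx":0,"wy":0,"wz":0,"claw":0}])

```text
t: 29.27
position: [0.4508, 0.0261, 0.2139]
orientation: [[0.0, 1.0, -0.004], [1.0, -0.0, -0.0], [-0.0, -0.004, -1.0]]
wrist_force: [0.8, -0.9, 0.0]
opening: 0.0238
```

carry_out(plan=[{"dx":-1,"dy":-38,"dz":0,"wx":0,"wy":0,"wz":0,"claw":0},{"dx":-1,"dy":-38,"dz":0,"wx":0,"wy":0,"wz":0,"claw":0},{"dx":-1,"dy":-34,"dz":0,"wx":0,"wy":0,"wz":0,"claw":0},{"dx":0,"dy":-22,"dz":0,"wx":0,"wy":0,"wz":0,"claw":0},{"dx":0,"dy":-12,"dz":0,"wx":0,"wy":0,"wz":0,"claw":0},{"dx":0,"dy":-6,"dz":0,"wx":0,"wy":0,"wz":0,"claw":0},{"dx":0,"dy":0,"dz":0,"wx":0,"wy":0,"wz":0,"claw":0},{"dx":0,"dy":0,"dz":0,"wx":0,"wy":0,"wz":0,"claw":0}])

```text
t: 29.93
position: [0.4493, -0.1208, 0.2159]
orientation: [[-0.0, 1.0, -0.001], [1.0, 0.0, 0.001], [0.001, -0.001, -1.0]]
wrist_force: [0.4, -0.1, -0.1]
opening: 0.0238
```

carry_out(plan=[{"dx":0,"dy":0,"dz":-10,"wx":0,"wy":0,"wz":0,"claw":0},{"dx":0,"dy":0,"dz":-20,"wx":0,"wy":0,"wz":0,"claw":0},{"dx":0,"dy":0,"dz":-15,"wx":0,"wy":0,"wz":0,"claw":0},{"dx":0,"dy":0,"dz":-5,"wx":0,"wy":0,"wz":0,"claw":0},{"dx":0,"dy":0,"dz":0,"wx":0,"wy":0,"wz":0,"claw":0},{"dx":0,"dy":0,"dz":0,"wx":0,"wy":0,"wz":0,"claw":0}])

```text
t: 30.43
position: [0.4495, -0.1208, 0.1667]
orientation: [[-0.001, 1.0, -0.0], [1.0, 0.001, 0.0], [0.0, -0.0, -1.0]]
wrist_force: [-0.2, -0.6, -0.1]
opening: 0.0234
```

Run:
```python
from h import *
s,im=shot("s7","side"); print(s["wrist_force"])
im2=viewer.camera("scene")
cv2.imwrite("pics/s7z.png",np.hstack([cv2.resize(im[80:180,320:420],(400,400)),cv2.resize(im2[110:210,190:290],(400,400))])[:,:,::-1])
```

```text
t 30.43 pos [ 0.4495 -0.1208  0.1667] open 0.0234
[-0.1579 -0.6198 -0.06  ]
```

View pics/s7z.png

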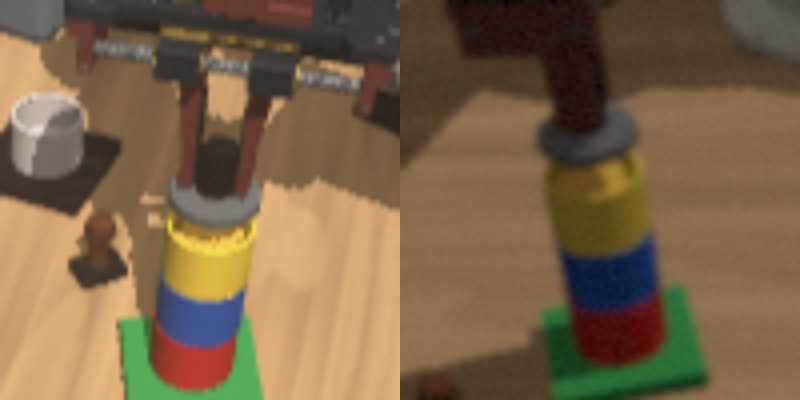

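The lid hangs centred over yellow, about 19 mm up. Lower it.

carry_out(plan=[{"dx":0,"dy":-0.5,"dz":-6,"wx":0,"wy":0,"wz":0,"claw":0},{"dx":0,"dy":0,"dz":-4,"wx":0,"wy":0,"wz":0,"claw":0},{"dx":0,"dy":0,"dz":-4,"wx":0,"wy":0,"wz":0,"claw":0},{"dx":0,"dy":0,"dz":-3,"wx":0,"wy":0,"wz":0,"claw":0},{"dx":0,"dy":0,"dz":-2,"wx":0,"wy":0,"wz":0,"claw":0},{"dx":0,"dy":0,"dz":0,"wx":0,"wy":0,"wz":0,"claw":0},{"dx":0,"dy":0,"dz":0,"wx":0,"wy":0,"wz":0,"claw":0}])

```text
t: 31.12
position: [0.4495, -0.1221, 0.1478]
orientation: [[0.0, 1.0, 0.0], [1.0, -0.0, -0.0], [-0.0, 0.0, -1.0]]
wrist_force: [-0.9, 0.3, 0.6]
opening: 0.0236
```

Run:
```python
from h import *
s,im=shot("s8","side"); print(s["wrist_force"])
im2=viewer.camera("scene")
cv2.imwrite("pics/s8z.png",np.hstack([cv2.resize(im[80:180,320:420],(400,400)),cv2.resize(im2[110:210,190:290],(400,400))])[:,:,::-1])
```

```text
t 31.12 pos [ 0.4495 -0.1221  0.1478] open 0.0236
[-0.9419  0.3275  0.5813]
```

View pics/s8z.png

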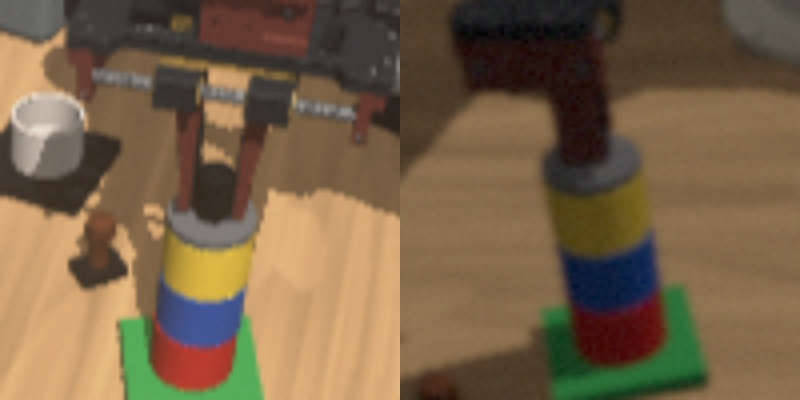

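The lid sits flush. Release gently and retreat upward.

carry_out(plan=[{"dx":0,"dy":0,"dz":-0.5,"wx":0,"wy":0,"wz":0,"claw":0},{"dx":0,"dy":0,"dz":0,"wx":0,"wy":0,"wz":0,"claw":0.4},{"dx":0,"dy":0,"dz":0,"wx":0,"wy":0,"wz":0,"claw":0.7},{"dx":0,"dy":0,"dz":0,"wx":0,"wy":0,"wz":0,"claw":0.8},{"dx":0,"dy":0,"dz":0,"wx":0,"wy":0,"wz":0,"claw":0.8},{"dx":0,"dy":0,"dz":10,"wx":0,"wy":0,"wz":0,"claw":0.8},{"dx":0,"dy":0,"dz":25,"wx":0,"wy":0,"wz":0,"claw":0.8},{"dx":0,"dy":0,"dz":30,"wx":0,"wy":0,"wz":0,"claw":0.8}])

```text
t: 31.88
position: [0.4485, -0.1216, 0.2113]
orientation: [[-0.0, 1.0, -0.004], [1.0, 0.0, 0.001], [0.001, -0.004, -1.0]]
wrist_force: [-0.0, 0.3, 1.3]
opening: 0.0666
```

carry_out(plan=[{"dx":0,"dy":0,"dz":30,"wx":0,"wy":0,"wz":0,"claw":0.8},{"dx":0,"dy":0,"dz":20,"wx":0,"wy":0,"wz":0,"claw":0.8},{"dx":10,"dy":-30,"dz":0,"wx":0,"wy":0,"wz":0,"claw":0.8},{"dx":10,"dy":-35,"dz":0,"wx":0,"wy":0,"wz":0,"claw":0.8},{"dx":10,"dy":-35,"dz":0,"wx":0,"wy":0,"wz":0,"claw":0.8},{"dx":10,"dy":-20,"dz":0,"wx":0,"wy":0,"wz":0,"claw":0.8},{"dx":0,"dy":0,"dz":0,"wx":0,"wy":0,"wz":0,"claw":0.8},{"dx":0,"dy":0,"dz":0,"wx":0,"wy":0,"wz":0,"claw":0.8}])

```text
t: 32.55
position: [0.4895, -0.2427, 0.2618]
orientation: [[0.002, 1.0, -0.001], [1.0, -0.002, 0.001], [0.001, -0.001, -1.0]]
wrist_force: [0.4, -0.5, -0.3]
opening: 0.0706
```

Run:
```python
from h import *
s,im=shot("w17"); i2=viewer.camera("scene"); i3=viewer.camera("side")
cv2.imwrite("pics/w17z.png",np.vstack([np.hstack([cv2.resize(i3[70:190,280:440],(400,300)),cv2.resize(i2[130:270,110:297],(400,300))]),np.hstack([cv2.resize(im[:,:],(400,250)),cv2.resize(im[0:125,200:400],(400,250))])])[:,:,::-1])
```

```text
t 32.55 pos [ 0.4895 -0.2427  0.2618] open 0.0706
```

View pics/w17z.png

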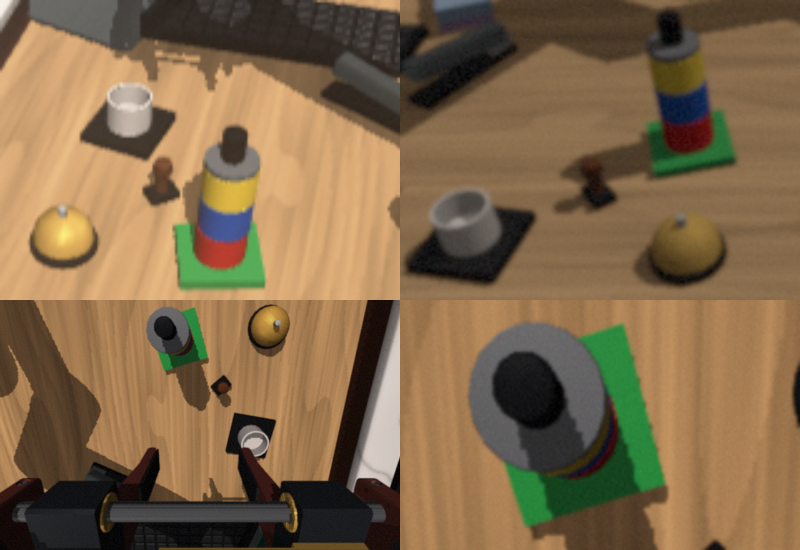

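Run:
```python
from h import *
s,im=shot("w18")
hsv=cv2.cvtColor(im,cv2.COLOR_RGB2HSV)
m=cv2.inRange(hsv,np.array([0,0,0]),np.array([180,70,140])); m[:, :225]=0; m[:,310:]=0; m[95:]=0
q=blobs(m)[0]; print("lid",cv2.boundingRect(q),rim("wrist",q,.140,.028,s))
k=cv2.inRange(hsv[:,:,2],0,40); k[:, :235]=0; k[:,300:]=0; k[70:]=0
q=blobs(k)[0]; print("knob",cv2.boundingRect(q),rim("wrist",q,.172,.012,s))
i3=viewer.camera("side"); i2=viewer.camera("scene")
for n,i,x0,x1,y0,y1,vlo,sm in(("side",i3,318,346,100,126,100,60),("scene",i2,120,162,212,258,60,50)):
    h=cv2.cvtColor(i,cv2.COLOR_RGB2HSV); m=cv2.inRange(h,np.array([0,0,vlo]),np.array([180,sm,255]))
    M=np.zeros_like(m); M[y0:y1,x0:x1]=m[y0:y1,x0:x1]
    q=blobs(cv2.morphologyEx(M,cv2.MORPH_CLOSE,np.ones((3,3))))[0]; print(n,"white",cv2.boundingRect(q),rim(n,q,.052,.028))
R={"red":.04,"blue":.08,"yellow":.12}
for n,i in(("side",i3),("scene",i2)):
  for k,z in R.items():
    for c in fillc(i,k):
        M=cv2.moments(c); p=ray(n,(M["m10"]/M["m00"],M["m01"]/M["m00"]),z-.005)[0]
        if np.hypot(*(p[:2]-[.45,-.12]))<.06: print(n,k,p)
```

```text
t 32.7 pos [ 0.4894 -0.2411  0.2628] open 0.07
lid (235, 14, 70, 74) (array([ 0.4498, -0.1233]), np.float64(0.0006032517895257913))
knob (247, 29, 36, 38) (array([ 0.4503, -0.1237]), np.float64(0.000667122568302229))
side white (323, 103, 18, 22) (array([ 0.6017, -0.3154]), np.float64(0.002070444324710586))
scene white (124, 219, 34, 31) (array([ 0.6064, -0.3159]), np.float64(0.0012272059859012362))
side red [ 0.4502 -0.0984  0.035 ]
side yellow [ 0.4475 -0.0992  0.115 ]
scene red [ 0.4779 -0.1166  0.035 ]
scene blue [ 0.4756 -0.1156  0.075 ]
scene yellow [ 0.4722 -0.1169  0.115 ]
```

Run:
```python
from workcell import arm
print(arm.hand_in(), arm.state()["t"])
```

```text
the job is handed in; nothing more can be done
the job is handed in; nothing more can be done
```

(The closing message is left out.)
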